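Pack photodetectors from their storage case into a fold-up tray

ROBOT

A 6-joint arm with a two-finger parallel gripper is mounted at the origin on the work surface. World frame = base frame: x ahead of the robot, y to its left, z up, the work surface at z = 0. Lengths are in m, angles in rad, forces in N, time in s.
With the tool pointing down it reaches from about 0.25 to 0.775 m from the base axis. Payload 4 kg.
Tool frame: the origin (TCP) lies midway between the tips of the shut fingers; the grasp point (between the pads) lies grip_point_offset behind it (grip_point_offset is the distance from the TCP to the grasp point, in m); z points along the fingers, y is the line along which they close (so a half turn about z gives the same grasp; the last joint's range is limited). The gripper opens to 94 mm and grips with 3 to 60 N. Pads are 16 mm wide; open, the fingers measure 119 mm over their backs; the gripper's body (75 mm by 177 mm) begins 78 mm behind the grasp point.
Start: joints at [-1.387, 0.087, 1.371, -0, 1.684, -0.103], TCP at [0.156, -0.528, 0.175] pointing down, gripper open.
Joint ranges: [-3.1, 3.1], [-0.76, 2.03], [0.27, 2.55], [-1.08, 4.22], [0.17, 2.65], [-2.57, 2.57]. Speed limits (rad/s): [2.79, 2.79, 3.14, 3.14, 3.14, 3.14].

INTERFACE

Orientations are given as [roll, pitch, yaw] about the fixed x, y, z axes, in that order (R = Rz(yaw) Ry(pitch) Rx(roll)).
In Python, from bench import * gives the robot as it stands. The module is installed in compiled form; this text tells all that it offers.
- The arm moves only by the tool apply_moves, never from a script. Its argument "commands" is a list of rows, each a list of 7 numbers: the turn, a rotation vector about the world's x, y, z in rad, then the shift along the world's x, y, z in m, then the opening in per cent of the stroke, from 0 (shut) to 100 (fully open). In form: [[ax, ay, az, x, y, z, jaw], ...]. A call has exactly 5 rows; each row is the pose to reach, as a shift and turn from the pose commanded when the call began; what a row does not reach only later rows make up. A row lasts 1/10 s, in which the tool goes at most 50 mm and 8.59 degrees, less where a joint would pass 70% of its speed; a pose out of reach is approached as far as the arm can. A call with a gripper value outside its range is refused whole. The fingers move at their own pace and stop on an object; the grip force is fixed at half the most. Time passes only in rows, so rows that repeat a pose let the fingers close, or fill a call up. It gives the time, the measured TCP pose, the force, the opening and the grip force at its end, in the units of the state.
- get_obs(): the state, without advancing time (a new reading comes with each control period).
- snapshot(name): name is "side" or "top" or "wrist"; returns a dict with "pixels" (384x512x3 uint8, red, green, blue), "vertical_fov" (degrees; the focal length in pixels is half the picture's height over the tangent of half this angle, whatever the lens; pixels are square), "cx", "cy" (the principal point, pixels), "rvec" (rotation vector, rad) and "tvec" (3), from world to camera coordinates, as OpenCV has them. Camera axes: x right, y down, z forward; pixel columns grow to the right and rows downward; lengths in m; the calibration is good to about 2 mm. A picture is of the moment at which its call begins. There is no depth.
- close_job(): hands the job in; it is judged then, once.
Trained networks look in the newest picture that a camera, given by its name, has taken for a name from the list of things; names that differ only in an ending like _2 or _b are one class to them, and where a whole thing is asked for, a point or a joint stands for the part that bears it (a point fixed in the world has none). Each returns a list of dicts, best first, with "score" (0 to 1); they miss things now and then, are a little off and sometimes report something else, mostly with a low value. They report only what shows in the picture. A call takes as long as a camera call. They do not tell look-alikes from the thing itself.
- masks_of(camera, query): "mask" (384x512 bool, what is visible of it) and "extent" ([left, top, right, bottom] in pixels, round what is visible of it).
- place_of(camera, query): "pixel" ([column, row] in pixels: a listed point, or the origin of a listed thing).
The state is a dict: "time": time; "joint_positions": joint angles; "qvel": joint speeds; "joint_torque": joint torques, N m; "tool_pos": TCP position; "ee_rot": TCP orientation; "wrist_force": force on the tool from outside, world axes, zero at the start; "wrist_torque": the same for the moment, N m; "width": finger opening in m; "finger_force": force on a finger pad.
Only numpy, scipy, OpenCV 4.12 (cv2) and the standard library are available. Lean on these libraries where they do the work, as an engineer would, in place of code of your own. Each camera call takes 0.05 s, during which the arm holds its last target. There are 200 camera calls.

TASK

First fold up the tray's front, left and right walls until they stand upright. Then use the blade tool to lever up the lid of the storage case through its pry slot - with the blade, not with the fingers - and open it all the way. Set every detector from the case flat and lens up on the tray's floor, shut the lid fully again, leave the blade tool lying flat on its green mat, and disturb nothing else on the table.

Things in the scene. Friction and masses are not known exactly. Their poses are not given: they have to be found in the camera images.
- case: Black storage case fixed to the table, 200 (x) x 230 (y) x 48 mm high, walls 6 mm, floor 5 mm; origin under its centre. Pry slot in the middle of its front (-x) wall; lid hinged on the rear (+x) wall. The detectors stand on the bare floor in a recess (x -66 to +30 mm, y +-94 mm) ringed by a foam step whose top is 17 mm above the table; behind x = +62 mm the foam is 38 mm high.
- case_slot (a point): Middle of the pry slot on the outer face of the case's front wall, 42 mm above the table: an opening 70 mm wide (along case y) and 12 mm high, from 36 mm (orange wall top below it) to 48 mm (underside of the closed lid). The axes are the case's: +x leads into the case.
- lid (a joint): Angle of the case lid, a flat grey plate without handle, 6 mm thick, 100 g, reaching 200 mm from its hinge to the case front: 0 is shut, 1.5 rad is the stop (fully open, almost upright). A friction hinge (0.13 N m) holds it at any angle, so it must be pushed all the way, open and shut; about 1.3 N at its front edge lifts it.
- lid_hinge (a point): Middle of the lid's hinge line, 48 mm above the table, 100 mm behind the case centre; the hinge runs along case y, in the plane of the underside of the lid.
- tray: Blue fold-up tray, base 170 x 170 x 20 mm high, fixed to the table; origin under its centre, its top is the floor (20 mm up). The rear (+x) wall, 62 mm high, stands already. The front (-x), left (+y) and right (-y) walls are hinged at floor height along the base's edges, 87 mm from the centre, and start folded out nearly flat.
- mat: Green mat, 240 x 80 x 3 mm, fixed to the table, long side along its x, origin under its centre: the place of the blade tool.
- blade_grip (a point): Middle of the red handle of the blade tool (handle 80 long, 18 wide, 22 mm high, 11 mm up from the underside). From the handle a steel blade 16 mm wide and 3 mm thick continues along +x of the tool, at the handle's mid-height; its tip is 95 mm from this point. The tool weighs 60 g.
- blade: The same blade tool; origin on its underside, 35 mm towards the tip from the middle of the handle.
- wall_front (a joint): Angle of the tray's front (-x) wall: 0 is folded out flat, 1.57 rad (the stop) stands upright. A stiff hinge (0.05 N m) holds it at any angle.
- bar_front (a point): Middle of the yellow round bar, 10 mm thick, along the free edge of the tray's front wall, parallel to and 57 mm from its hinge. Between bar and hinge the wall (4 mm thick) has a hand hole 72 mm long along the bar; it spans 20 to 52 mm from the hinge. The bar can be pinched from above through it and turns between the fingers as the wall is swung up.
- wall_left (a joint): Angle of the tray's left (+y) wall: 0 is folded out flat, 1.57 rad (the stop) stands upright. A stiff hinge (0.05 N m) holds it at any angle.
- bar_left (a point): Middle of the yellow round bar, 10 mm thick, along the free edge of the tray's left wall, parallel to and 57 mm from its hinge. Between bar and hinge the wall (4 mm thick) has a hand hole 72 mm long along the bar; it spans 20 to 52 mm from the hinge. The bar can be pinched from above through it and turns between the fingers as the wall is swung up.
- wall_right (a joint): Angle of the tray's right (-y) wall: 0 is folded out flat, 1.57 rad (the stop) stands upright. A stiff hinge (0.05 N m) holds it at any angle.
- bar_right (a point): Middle of the yellow round bar, 10 mm thick, along the free edge of the tray's right wall, parallel to and 57 mm from its hinge. Between bar and hinge the wall (4 mm thick) has a hand hole 72 mm long along the bar; it spans 20 to 52 mm from the hinge. The bar can be pinched from above through it and turns between the fingers as the wall is swung up.
- det1_mid (a point): Centre (half-way up) of photodetector 1: black housing 36 (its x) x 32 (its y) x 26 mm high in all, on a base plate 36 x 44 x 4 mm, with a green lens ring on top, and a brass connector, 10 mm thick, that sticks out 10 mm at its +x end; 80 g. May be absent.
- det2_mid (a point): Centre (half-way up) of photodetector 2: black housing 36 (its x) x 32 (its y) x 26 mm high in all, on a base plate 36 x 44 x 4 mm, with a green lens ring on top, and a brass connector, 10 mm thick, that sticks out 10 mm at its +x end; 80 g. May be absent.
- det3_mid (a point): Centre (half-way up) of photodetector 3: black housing 36 (its x) x 32 (its y) x 26 mm high in all, on a base plate 36 x 44 x 4 mm, with a green lens ring on top, and a brass connector, 10 mm thick, that sticks out 10 mm at its +x end; 80 g. May be absent.
- adapter1_mid (a point): Bystander, to be left alone: brass connector adapter, 18 mm across, 24 mm high; this point is its middle.
- adapter2_mid (a point): Bystander, to be left alone: steel connector adapter, 20 mm across, 26 mm high; this point is its middle.
- tape_mid (a point): Bystander, to be left alone: yellow roll of tape, 60 mm across, 19 mm high; this point is its middle.
- cleaner_mid (a point): Bystander, to be left alone: amber lens cleaner bottle, 40 mm across, 100 mm high; this point is its middle.
- mug_mid (a point): Bystander, to be left alone: white mug, 80 mm across, 90 mm high; this point is its middle.
- driver_grip (a point): Bystander, to be left alone: orange screwdriver lying on the table, its handle; this point is its middle.
Mind the look-alikes: they are no part of the job. Leave any blue look-alike of the blade alone.

How it is judged:
On the way, in this order (a step that is already met when the one before it is completed fails the run):
1. all three folding walls of the tray stand upright (value of joint each of wall_front, wall_left, wall_right above 1.4 rad), for 0.2 s.
2. the lid is levered up (0.1 to 0.7 rad) by the blade, with no finger on it (value of joint lid between 0.1 and 0.7 rad and contact force between blade and lid above 0.1 N and contact force between the fingers and lid below 0.1 N), for 0.1 s.
3. the lid is fully open (value of joint lid above 1.3 rad), for 0.2 s.
At the end, for the whole second after the job is handed in: The three folding walls stand upright (over 1.4 rad), every detector present stands lens up (within 0.2 rad) on the tray's floor between the walls, the lid is shut (under 0.04 rad), and the blade tool lies flat on the green mat, its handle's middle within the mat's outline (all of step 1 and value of joint lid below 0.04 rad and x of det1_mid in the frame of tray between -0.08 and 0.08 m and y of det1_mid in the frame of tray between -0.08 and 0.08 m and z of det1_mid in the frame of tray between 0.025 and 0.042 m and angle between each of det1_mid, det2_mid, det3_mid, blade_grip's own z axis and vertical below 0.2 rad and x of det2_mid in the frame of tray between -0.08 and 0.08 m and y of det2_mid in the frame of tray between -0.08 and 0.08 m and z of det2_mid in the frame of tray between 0.025 and 0.042 m and x of det3_mid in the frame of tray between -0.08 and 0.08 m and y of det3_mid in the frame of tray between -0.08 and 0.08 m and z of det3_mid in the frame of tray between 0.025 and 0.042 m and x of blade_grip in the frame of mat between -0.12 and 0.12 m and y of blade_grip in the frame of mat between -0.04 and 0.04 m and height (world z) of blade_grip below 0.022 m); the robot touches nothing.
It fails at once if a bystander is moved by more than 30 mm (distance of any of adapter1_mid, adapter2_mid, tape_mid, cleaner_mid, mug_mid, driver_grip from where it was at the start of the episode above 0.03 m).
Of det1, det2, det3 only 2 to 3 are there at a start; the rules pass over those that are not, and their reading is None.
At some moment in a run one of det1, det2, det3 may be knocked a few centimetres aside while the robot is not near it.
It also fails if it takes over 210 s, if anything falls off the work surface, if the arm or the gripper's body presses on something with over 40 N, if the wrist force passes 120 N, or if a joint passes its speed limit or range.

## Working session

There is one attempt and no reset: what is moved stays moved. The work goes in short steps, Python scripts to look and compute and a tool call to move; the robot and the scene stay as the last step left them, time stands still between calls to the robot, and variables do not carry over. Pictures are saved under pics/ and viewed, at most 14 in all, crops included, and the job is handed in when it is done.

Besides the shell and the picture viewer there is one more tool, called after "Request:" by a JSON object that holds its "method" and its "body". apply_moves: Moves the arm, as the interface text tells. Its arguments: {"type":"object","properties":{"commands":{"type":"array"}},"required":["commands"]}

```bash
mkdir -p pics
cat > h.py <<'E'
from bench import *
import numpy as np, cv2
def save(s,n): cv2.imwrite('pics/'+n+'.png', s["pixels"][:,:,::-1])
def cal(s):
    f=192/np.tan(np.radians(s["vertical_fov"])/2)
    K=np.array([[f,0,s["cx"]],[0,f,s["cy"]],[0,0,1.]]); R=cv2.Rodrigues(np.array(s["rvec"],float))[0]
    return K,R,np.array(s["tvec"],float).ravel()
def ray(s,p):
    K,R,t=cal(s); d=R.T@np.linalg.inv(K)@np.array([p[0],p[1],1.]); return -R.T@t,d/np.linalg.norm(d)
def onz(s,p,z):
    c,d=ray(s,p); return c+d*(z-c[2])/d[2]
def tri(l):  # [(s,p),...]
    A=np.zeros((3,3));b=np.zeros(3);rs=[ray(*x) for x in l]
    for c,d in rs:
        M=np.eye(3)-np.outer(d,d);A+=M;b+=M@c
    x=np.linalg.solve(A,b); return x,max(np.linalg.norm((np.eye(3)-np.outer(d,d))@(x-c)) for c,d in rs)
def proj(s,X):
    K,R,t=cal(s); p=K@(R@np.array(X)+t); return p[:2]/p[2]
E
python3 - <<'E'
from h import *
np.set_printoptions(precision=3,suppress=True)
o=get_obs(); print(o)
S={n:snapshot(n) for n in("side","top","wrist")}
for n,s in S.items(): save(s,n+'0'); K,R,t=cal(s); print(n,K[0,0],K[:2,2],-R.T@t, R[2])
H=dict(case=0,case_slot=.042,lid_hinge=.048,tray=0,mat=0,blade_grip=.014,blade=.003,bar_front=.02,bar_left=.02,bar_right=.02,det1_mid=.018,adapter1_mid=.012,adapter2_mid=.013,tape_mid=.01,cleaner_mid=.05,mug_mid=.045,driver_grip=.01)
for q,z in H.items():
    r={n:place_of(n,q) for n in("side","top")}
    for n in r:
        for d in r[n][:3]: print(q,n,np.round(d["pixel"],1),round(d["score"],2),onz(S[n],d["pixel"],z))
    if r["side"] and r["top"]: print("   tri",*tri([(S[n],r[n][0]["pixel"]) for n in r]))
E
```

```text
{'time': 0.0, 'joint_positions': array([-1.387,  0.088,  1.372, -0.   ,  1.684, -0.103]), 'qvel': array([-0.003, -0.001,  0.   ,  0.001,  0.   ,  0.   ]), 'joint_torque': array([ -0.002, -34.018, -30.243,   0.072,   0.033,  -0.   ]), 'tool_pos': array([ 0.155, -0.527,  0.173]), 'ee_rot': array([-3.139, -0.   ,  0.287]), 'wrist_force': array([ 0.26 , -0.509, -0.594]), 'wrist_torque': array([-0.023, -0.   ,  0.004]), 'finger_force': 0.0, 'width': 0.09411430122427979}
side 354.3325953498432 [255.167 189.175] [0.249 1.036 0.724] [ 0.245 -0.82  -0.517]
top 461.2799239381441 [250.786 186.849] [ 0.446 -0.014  1.648] [ 0.066  0.016 -0.998]
wrist 285.6317139198851 [257.226 189.212] [ 0.227 -0.505  0.384] [-0.251 -0.072 -0.965]
case side [217.  242.4] 0.69 [0.615 0.235 0.   ]
case top [186.8 176. ] 0.94 [0.601 0.242 0.   ]
   tri [0.605 0.242 0.007] 0.005396961946831369
case_slot side [248.3 241.8] 0.6 [0.505 0.252 0.042]
case_slot top [182.  202.2] 0.65 [0.506 0.254 0.042]
   tri [0.505 0.253 0.043] 0.0005871873602005286
lid_hinge side [191.1 224.2] 0.88 [0.702 0.228 0.048]
lid_hinge top [185
[... 1819 characters left out ...]
2]
adapter2_mid side [287.7 197.8] 0.4 [ 0.452 -0.066  0.013]
tape_mid side [216.3 187.2] 0.41 [ 0.738 -0.066  0.01 ]
tape_mid top [268.7 130.3] 0.69 [ 0.756 -0.057  0.01 ]
   tri [ 0.746 -0.06   0.014] 0.00992282880557705
cleaner_mid side [192.1 199.3] 0.83 [0.761 0.097 0.05 ]
cleaner_mid top [223.8 132. ] 0.56 [0.747 0.101 0.05 ]
   tri [0.752 0.103 0.055] 0.005412879806740425
mug_mid side [316.7 138.5] 0.68 [ 0.42  -0.58   0.045]
mug_mid top [419.6 220.8] 0.78 [ 0.419 -0.566  0.045]
   tri [ 0.419 -0.564  0.052] 0.0002894521382998173
driver_grip side [251.  341.7] 0.67 [0.405 0.55  0.01 ]
driver_grip top [ 94.7 228.8] 0.84 [0.421 0.572 0.01 ]
   tri [0.411 0.563 0.027] 0.01030932637231745
```

Run:
```python
import cv2
a=cv2.imread('pics/top0.png'); cv2.imwrite('pics/top0c.png',cv2.resize(a[90:300,60:460],None,fx=2,fy=2,interpolation=cv2.INTER_CUBIC))
a=cv2.imread('pics/side0.png'); cv2.imwrite('pics/side0c.png',cv2.resize(a[100:300,130:400],None,fx=2.9,fy=2.9,interpolation=cv2.INTER_CUBIC))
```

```text
(no output)
```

View pics/top0c.png

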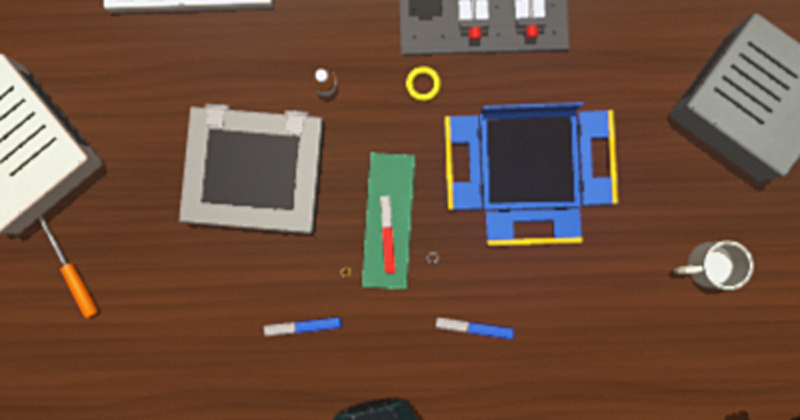

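View pics/side0c.png

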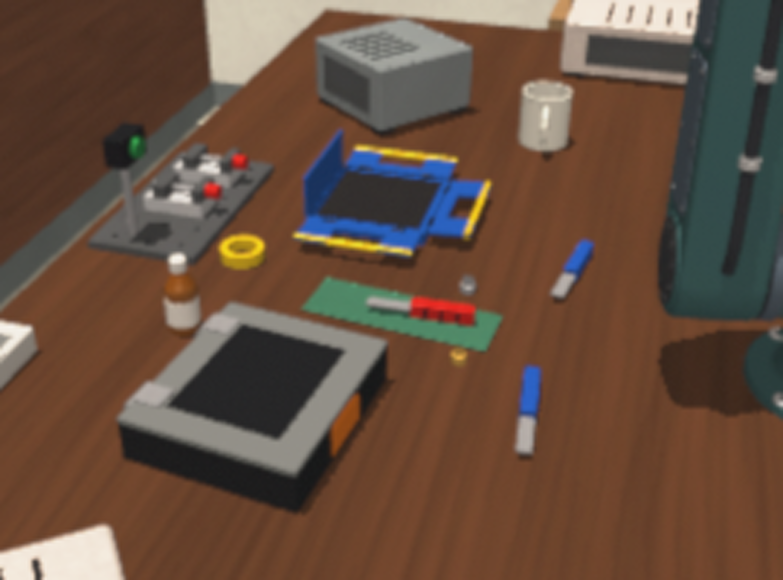

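Run:
```python
from h import *
import bench
print([n for n in dir(bench) if not n.startswith('_')], getattr(bench,'grip_point_offset',None))
np.set_printoptions(precision=4,suppress=True)
for n,names in (("top",["bar_front","bar_left","bar_right"]),("side",["bar_front","bar_left","bar_right"])):
    s=snapshot(n); im=cv2.cvtColor(s["pixels"],cv2.COLOR_RGB2HSV)
    m=cv2.inRange(im,(22,150,120),(34,255,255))
    k,l,st,c=cv2.connectedComponentsWithStats(m)
    for i in range(1,k):
        if st[i,4]<25: continue
        ys,xs=np.where(l==i); P=np.array([onz(s,(x,y),.025) for x,y in zip(xs,ys)])[:,:2]
        (cx,cy),wh,_=cv2.minAreaRect(P.astype(np.float32)); u=np.linalg.svd(P-P.mean(0))[2][0]
        print(n,st[i,4],c[i],"mid",cx,cy,"wh",wh,"dir deg",np.degrees(np.arctan2(u[1],u[0])))
s=snapshot("top");im=cv2.cvtColor(s["pixels"],cv2.COLOR_RGB2HSV)
for nm,lo,hi,z in (("mat",(40,80,60),(85,255,255),.003),("red",(0,180,120),(8,255,255),.02),):
    m=cv2.inRange(im,lo,hi); m[:150]=0; m[300:]=0
    k,l,st,c=cv2.connectedComponentsWithStats(m); i=1+np.argmax(st[1:,4]); ys,xs=np.where(l==i)
    P=np.array([onz(s,(x,y),z) for x,y in zip(xs,ys)])[:,:2];(cx,cy),wh,_=cv2.minAreaRect(P.astype(np.float32)); u=np.linalg.svd(P-P.mean(0))[2][0]
    print(nm,cx,cy,wh,np.degrees(np.arctan2(u[1],u[0])))
for q in("adapter1_mid","adapter2_mid"): print([onz(s,d["pixel"],.012) for d in place_of("top",q)[:2]])
for p in ((232.5,226),(276.5,219)): print(onz(s,p,.012))
```

```text
['IKError', 'close_job', 'get_obs', 'grip_point_offset', 'masks_of', 'place_of', 'snapshot'] 0.0188
top 158 [271.057  131.1962] mid 0.7487901449203491 -0.06467507779598236 wh (0.05681546404957771, 0.06099381670355797) dir deg 148.78475153947923
top 112 [366.0982 168.2768] mid 0.6092261672019958 -0.39463263750076294 wh (0.16275662183761597, 0.010489195585250854) dir deg -179.70060141226577
top 118 [283.9153 170.1525] mid 0.606857180595398 -0.1063624694943428 wh (0.16323114931583405, 0.009409443475306034) dir deg -179.91492174177998
top 121 [327.5868 210.3223] mid 0.46332672238349915 -0.2523854076862335 wh (0.16086481511592865, 0.010502414777874947) dir deg -89.38829751366725
side 43 [269.8605 152.6512] mid 0.6051443815231323 -0.40043336153030396 wh (0.09383691847324371, 0.024600641801953316) dir deg -177.69424221579982
side 38 [294.1579 171.7368] mid 0.46551239490509033 -0.25744718313217163 wh (0.01076367124915123, 0.1551329642534256) dir deg 90.61619071224807
side 131 [213.0229 186.2672] mid 0.7438785433769226 -0.048558831214904785 wh (0.05451715737581253, 0.07873281836509705) dir deg 119.43179591129378
side 66 [248.5152 183.4091] mid 0.6285884380340576 -0.10632345080375671 wh (0.12257535010576248, 0.021314986050128937) dir deg -179.44372545926015
mat 0.5086759328842163 0.0036725103855133057 (0.07843813300132751, 0.23859508335590363) 174.2160935274638
red 0.45615148544311523 0.004312529694288969 (0.07438953965902328, 0.01546882651746273) -177.98175051334846
[]
[array([0.4978, 0.2655, 0.012 ])]
[0.4177 0.081  0.012 ]
[ 0.4383 -0.0753  0.012 ]
```

Request:
{"method": "apply_moves", "body": {"commands": [[0,0,-0.07,0.04,0.012,-0.005,100],[0,0,-0.14,0.08,0.024,-0.01,80],[0,0,-0.21,0.12,0.036,-0.015,60],[0,0,-0.287,0.16,0.048,-0.02,40],[0,0,-0.287,0.2,0.06,-0.025,32]]}}

```text
time: 2.6
tool_pos: [0.3571, -0.467, 0.1494]
ee_rot: [3.141, -0.0, -0.002]
wrist_force: [-0.3, -0.7, 0.6]
width: 0.0657
finger_force: 0.0
```

Request:
{"method": "apply_moves", "body": {"commands": [[0,0,0,0.045,0.014,-0.01,32],[0,0,0,0.09,0.028,-0.02,32],[0,0,0,0.135,0.042,-0.03,32],[0,0,0,0.18,0.056,-0.04,32],[0,0,0,0.22,0.07,-0.05,32]]}}

```text
time: 3.1
tool_pos: [0.5777, -0.3966, 0.0989]
ee_rot: [3.141, -0.0, 0.0]
wrist_force: [0.5, -0.1, -0.8]
width: 0.0304
finger_force: 0.0
```

Request:
{"method": "apply_moves", "body": {"commands": [[0,0,0,0.032,0.003,0,32],[0,0,0,0.032,0.003,0,32],[0,0,0,0.032,0.003,0,32],[0,0,0,0.032,0.003,0,32],[0,0,0,0.032,0.003,0,32]]}}

```text
time: 3.6
tool_pos: [0.6065, -0.3955, 0.1004]
ee_rot: [3.141, -0.0, -0.002]
wrist_force: [-0.4, -0.0, 0.2]
width: 0.0303
finger_force: 0.0
```

Run:
```python
from h import *
np.set_printoptions(precision=4,suppress=True)
s=snapshot("wrist"); save(s,"w1")
print([ (onz(s,d["pixel"],.022),d["score"]) for d in place_of("wrist","bar_right")[:2]], proj(s,[.607,-.395,.022]))
print(get_obs()["tool_pos"])
```

```text
[(array([ 0.6122, -0.3958,  0.022 ]), 0.71)] [257.1999 185.8221]
[ 0.6067 -0.3954  0.1004]
```

View pics/w1.png

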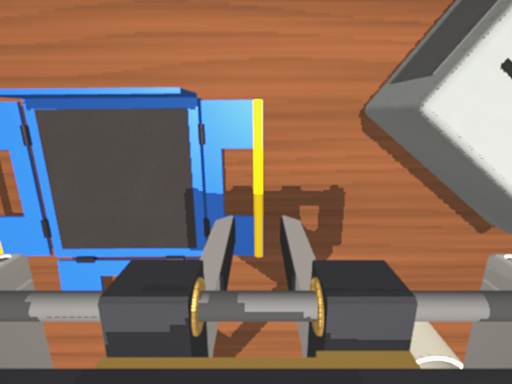

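Request:
{"method": "apply_moves", "body": {"commands": [[0,0,0,0,0,-0.04,32],[0,0,0,0,0,-0.07,32],[0,0,0,0,0,-0.085,32],[0,0,0,0,0,-0.091,32],[0,0,0,0,0,-0.091,32]]}}

```text
time: 4.2
tool_pos: [0.6073, -0.3947, 0.0084]
ee_rot: [-3.141, 0.0, -0.001]
wrist_force: [-0.7, -0.3, -0.3]
width: 0.03
finger_force: 0.0
```

Request:
{"method": "apply_moves", "body": {"commands": [[0,0,0,0,0,0,0],[0,0,0,0,0,0,0],[0,0,0,0,0,0,0],[0,0,0,0,0,0,0],[0,0,0,0,0,0,0]]}}

```text
time: 4.7
tool_pos: [0.6078, -0.3947, 0.009]
ee_rot: [3.141, -0.0, -0.0]
wrist_force: [-0.3, 0.2, 0.0]
width: 0.0005
finger_force: 0.0
```

Run:
```python
from h import *
s=snapshot("wrist"); save(s,"w2")
s=snapshot("side"); save(s,"s2")
a=s["pixels"][120:230,200:340,::-1]; b=cv2.imread('pics/w2.png')
cv2.imwrite('pics/w2c.png',cv2.vconcat([cv2.resize(b[100:300,80:430],(560,320)),cv2.resize(a,(560,280),interpolation=cv2.INTER_CUBIC)]))
```

```text
(no output)
```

View pics/w2c.png

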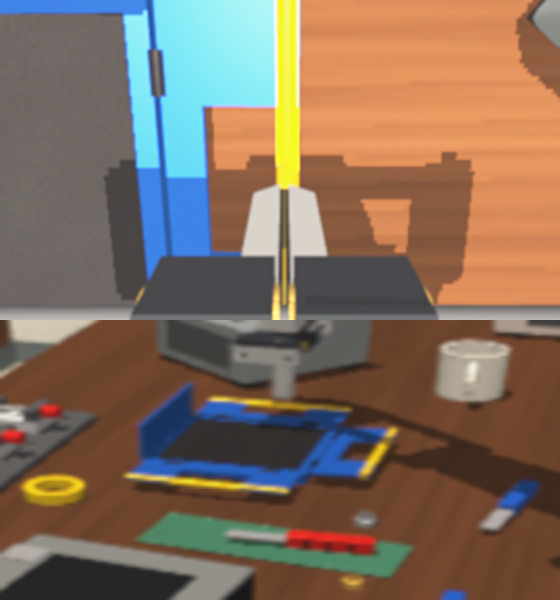

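Run:
```python
from h import *
np.set_printoptions(precision=4,suppress=True)
o=get_obs(); print(o["tool_pos"],o["width"],o["wrist_force"])
L=[]
for n in("wrist","top","side"):
    s=snapshot(n); m=cv2.inRange(cv2.cvtColor(s["pixels"],cv2.COLOR_RGB2HSV),(22,150,120),(34,255,255))
    k,l,st,c=cv2.connectedComponentsWithStats(m)
    for i in range(1,k):
        if st[i,4]<30: continue
        ys,xs=np.where(l==i); print(n,st[i],c[i])
        if n=="wrist": r=ys.min(); p=(xs[ys==r].mean()+0,r)
        if n=="top": r=ys.min(); p=(xs[ys<=r+1].mean(),r)
        if n=="side": cc=xs.min(); p=(cc,ys[xs<=cc+1].mean())
        print(p, onz(s,p,.022)); L.append((n,s,p))
w=[x for x in L if x[0]=="wrist"][0]
for x in L:
    if x[0]!="wrist": print(x[0],x[2],tri([(w[1],w[2]),(x[1],x[2])]))
w=w[1]; print("proj tcp",proj(w,o["tool_pos"]))
```

```text
[ 0.6076 -0.3945  0.0086] 0.0006595859263362226 [ 0.0456 -0.5534  0.2563]
wrist [ 252   94   16  124 1442] [259.0798 161.518 ]
(np.float64(259.0), np.int64(94)) [ 0.6938 -0.3953  0.022 ]
wrist [256 254   3  36  73] [257.4384 271.2192]
(np.float64(258.0), np.int64(254)) [ 0.5782 -0.3946  0.022 ]
top [263 123  17  18 158] [271.0633 131.1962]
(np.float64(271.1333333333333), np.int64(123)) [ 0.7799 -0.0662  0.022 ]
top [282 148   4  47 119] [283.8992 169.9664]
(np.float64(283.0), np.int64(148)) [ 0.6889 -0.1056  0.022 ]
top [304 209  33   4  84] [320.5119 210.5476]
(np.float64(324.625), np.int64(209)) [ 0.4688 -0.2448  0.022 ]
side [261 151  16   4  30] [268.     152.6333]
(np.int64(261), np.float64(151.33333333333334)) [ 0.6528 -0.4101  0.022 ]
side [291 167   6  14  32] [293.5938 173.0625]
(np.int64(291), np.float64(177.33333333333334)) [ 0.4688 -0.2066  0.022 ]
side [206 181  15  11 132] [213.0303 186.2273]
(np.int64(206), np.float64(186.16666666666666)) [ 0.7711 -0.0437  0.022 ]
side [236 182  26   5  61] [249.7869 183.5902]
(np.int64(236), np.float64(182.0)) [ 0.67   -0.1074  0.022 ]
top (np.float64(271.1333333333333), np.int64(123)) (array([ 0.7133, -0.2273,  0.2003]), np.float64(0.1695689879926369))
top (np.float64(283.0), np.int64(148)) (array([ 0.8356, -0.2939, -1.3706]), np.float64(0.1255153046650637))
top (np.float64(324.625), np.int64(209)) (array([ 0.5995, -0.3583, -0.4879]), np.float64(0.12998910688286458))
side (np.int64(261), np.float64(151.33333333333334)) (array([ 0.6726, -0.4005,  0.0253]), np.float64(0.021653653428815284))
side (np.int64(291), np.float64(177.33333333333334)) (array([ 0.6038, -0.4099, -0.0952]), np.float64(0.09764860043586887))
side (np.int64(206), np.float64(186.16666666666666)) (array([ 0.8019, -0.3528, -0.1559]), np.float64(0.10695408212189086))
side (np.int64(236), np.float64(182.0)) (array([ 0.736 , -0.3855, -0.1438]), np.float64(0.03426573720070361))
proj tcp [257.8622 211.4785]
```

Run:
```python
import cv2
b=cv2.imread('pics/w2.png'); cv2.imwrite('pics/w2z.png',cv2.resize(b[180:310,210:310],None,fx=4.5,fy=4.5,interpolation=cv2.INTER_CUBIC))
```

```text
(no output)
```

View pics/w2z.png

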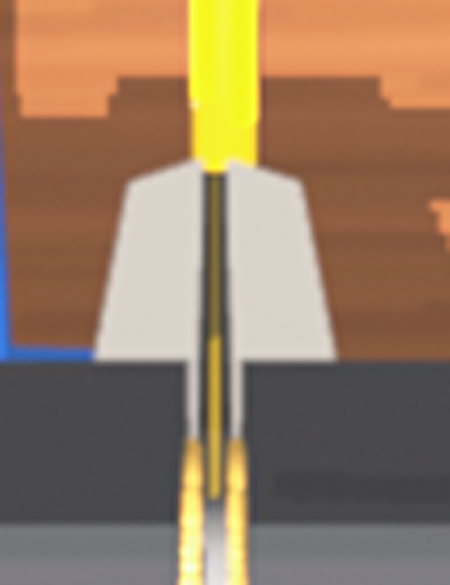

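Request:
{"method": "apply_moves", "body": {"commands": [[0,0,0,0,0,0.01,10],[0,0,0,0,0,0.05,40],[0,0,0,0,0,0.09,40],[0,0,0,0,0,0.12,40],[0,0,0,0,0,0.12,40]]}}

```text
time: 5.45
tool_pos: [0.6104, -0.3967, 0.1373]
ee_rot: [3.133, -0.011, -0.0]
wrist_force: [0.6, -0.5, 1.0]
width: 0.036
finger_force: 0.0
```

```bash
cat >> h.py <<'E'
def yel(s,amin=60):
    m=cv2.inRange(cv2.cvtColor(s["pixels"],cv2.COLOR_RGB2HSV),(22,150,110),(34,255,255))
    k,l,st,c=cv2.connectedComponentsWithStats(m); out=[]
    for i in range(1,k):
        if st[i,4]<amin: continue
        ys,xs=np.where(l==i); out.append((st[i],cv2.boxPoints(cv2.minAreaRect(np.c_[xs,ys].astype(np.float32)))))
    return out
E
python3 - <<'E'
from h import *
import pickle
np.set_printoptions(precision=4,suppress=True)
s=snapshot("wrist"); pickle.dump(s,open('a.pkl','wb'))
for st,b in yel(s): print(st,b.tolist())
E
```

```text
[ 252  105    9  142 1051] [[251.99996948242188, 105.0], [259.9999694824219, 105.0], [259.9999694824219, 245.99996948242188], [251.99996948242188, 245.99996948242188]]
[  0 135  26 113 953] [[-7.4494404792785645, 136.71910095214844], [3.286515235900879, 134.24156188964844], [28.988771438598633, 245.6179656982422], [18.25281524658203, 248.0955047607422]]
```

Request:
{"method": "apply_moves", "body": {"commands": [[0,0,0,0,0.03,0.0,40],[0,0,0,0,0.07,0.0,40],[0,0,0,0,0.11,0.0,40],[0,0,0,0,0.14,0.0,40],[0,0,0,0,0.14,0,40]]}}

```text
time: 6.0
tool_pos: [0.607, -0.2499, 0.1268]
ee_rot: [-3.139, 0.003, 0.005]
wrist_force: [-0.8, -0.4, -0.2]
width: 0.0374
finger_force: 0.0
```

Run:
```python
from h import *
import pickle
np.set_printoptions(precision=4,suppress=True)
s=snapshot("wrist"); pickle.dump(s,open('b.pkl','wb')); save(s,"w3")
for st,b in yel(s): print(st,b.tolist())
a=pickle.load(open('a.pkl','rb')); print(get_obs()["tool_pos"])
for nm,s_ in(("a",a),("b",s)):
    for z in(0,.01,.02,.03): print(nm,z,proj(s_,[.69,-.395,z]))
```

```text
[  48    4   68   68 2663] [[33.153846740722656, 42.76923370361328], [66.23076629638672, -6.846153259277344], [127.84615325927734, 34.23076629638672], [94.76923370361328, 83.84615325927734]]
[ 120  101   24  146 1136] [[118.0853271484375, 101.22525787353516], [128.23892211914062, 100.03070831298828], [145.337890625, 245.37200927734375], [135.18429565429688, 246.56655883789062]]
[ 377  101   26  147 1199] [[374.8154602050781, 246.4769287109375], [393.1385192871094, 99.89232635498047], [403.4769592285156, 101.18463134765625], [385.1539001464844, 247.76922607421875]]
[218 286  79   5 333] [[218.0, 290.0], [218.0, 286.0], [296.0, 286.0], [296.0, 290.0]]
[ 0.6069 -0.2524  0.1269]
a 0 [255.1825 109.1446]
a 0.01 [255.1945 108.9585]
a 0.02 [255.2072 108.761 ]
a 0.03 [255.2207 108.551 ]
b 0 [386.7923 104.6332]
b 0.01 [390.7574 104.4319]
b 0.02 [394.9747 104.2178]
b 0.03 [399.4692 103.9895]
```

Run:
```python
from h import *
np.set_printoptions(precision=3,suppress=True)
s=snapshot("wrist");o=get_obs();t=o["tool_pos"];print(t,o["width"])
K,R,T=cal(s);print("cam",-R.T@T-t,R[2])
for dx in(-.008,0,.008):
  for dz in(0,.02,.04): print(dx,dz,proj(s,t+[dx,o["width"]/2,dz]))
a=s["pixels"][150:330,150:360,::-1]; cv2.imwrite('pics/w4.png',cv2.resize(a,None,fx=3.3,fy=3.3))
```

```text
[ 0.607 -0.254  0.127] 0.037481999840318636
cam [0.075 0.002 0.21 ] [-0.263  0.001 -0.965]
-0.008 0 [236.027 221.114]
-0.008 0.02 [234.    231.449]
-0.008 0.04 [231.552 243.93 ]
0 0 [235.845 211.502]
0 0.02 [233.779 221.031]
0 0.04 [231.28  232.561]
0.008 0 [235.66  201.705]
0.008 0.02 [233.554 210.394]
0.008 0.04 [231.002 220.928]
```

View pics/w4.png

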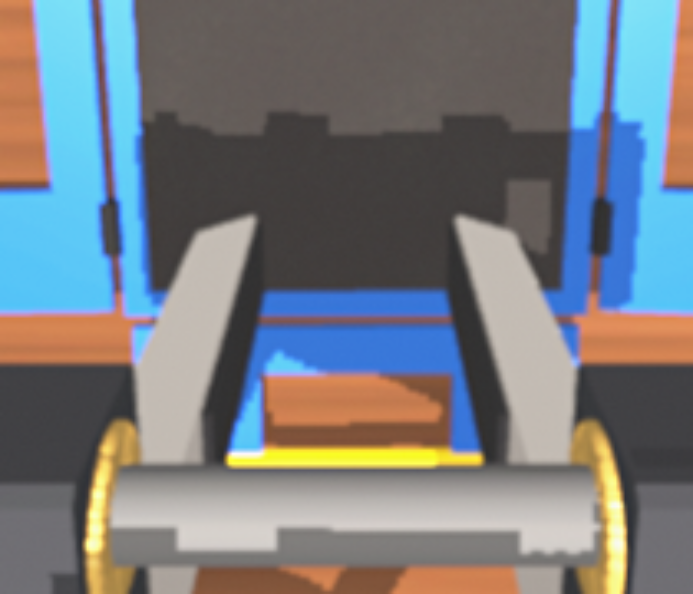

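Run:
```python
from h import *
s=snapshot("side");t=get_obs()["tool_pos"]
im=cv2.resize(s["pixels"][90:230,180:340,::-1],None,fx=4.3,fy=4.3,interpolation=cv2.INTER_CUBIC)
for dz,c in((0,(0,0,255)),(.03,(0,255,0)),):
    p=(proj(s,t+[0,0,dz])-[180,90]+.5)*4.3; cv2.drawMarker(im,tuple(int(v) for v in p),c,cv2.MARKER_CROSS,14,1)
cv2.imwrite('pics/s4.png',im)
```

```text
(no output)
```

View pics/s4.png

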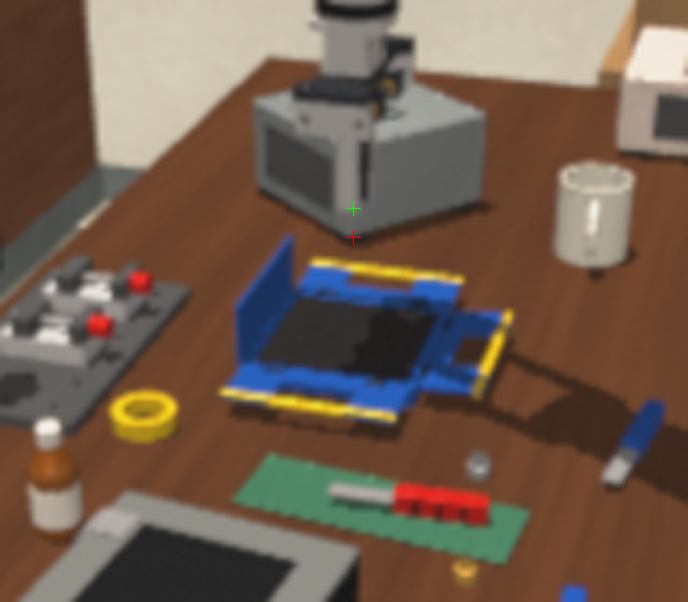

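Request:
{"method": "apply_moves", "body": {"commands": [[0,0,0,0,-0.04,0,36],[0,0,0,0,-0.08,0.0,36],[0,0,0,0,-0.12,0.0,34],[0,0,0,0,-0.14,0.0,34],[0,0,0,0,-0.14,0,34]]}}

```text
time: 6.65
tool_pos: [0.6056, -0.3994, 0.1262]
ee_rot: [-3.141, 0.002, -0.007]
wrist_force: [-0.4, -0.0, -0.2]
width: 0.0322
finger_force: 0.0
```

Request:
{"method": "apply_moves", "body": {"commands": [[0,0,0,0,0,-0.04,34],[0,0,0,0,0,-0.08,34],[0,0,0,0,0,-0.12,34],[0,0,0,0,0,-0.135,34],[0,0,0,0,0,-0.145,34]]}}

```text
time: 7.15
tool_pos: [0.6066, -0.3934, -0.0187]
ee_rot: [-3.139, 0.003, -0.0]
wrist_force: [-0.0, 0.0, -0.1]
width: 0.0318
finger_force: 0.0
```

Request:
{"method": "apply_moves", "body": {"commands": [[0,0,0,0,0,0,20],[0,0,0,0,0,0,0],[0,0,0,0,0,0,0],[0,0,0,0,0,0,0],[0,0,0,0,0,0,0]]}}

```text
time: 7.65
tool_pos: [0.6092, -0.3964, -0.014]
ee_rot: [3.137, -0.004, -0.0]
wrist_force: [1.4, -3.5, 1.3]
width: 0.0089
finger_force: 30.0
```

Request:
{"method": "apply_moves", "body": {"commands": [[0,0,0,0,0.001,0.007,0],[0,0,0,0,0.0025,0.013,0],[0,0,0,0,0.007,0.0233,0],[0,0,0,0,0.0134,0.0327,0],[0,0,0,0,0.0216,0.0406,0]]}}

```text
time: 8.15
tool_pos: [0.6091, -0.3784, 0.0272]
ee_rot: [3.131, -0.006, -0.002]
wrist_force: [1.8, -9.1, 2.6]
width: 0.0089
finger_force: 30.0
```

Request:
{"method": "apply_moves", "body": {"commands": [[0,0,0,0,0.0095,0.0062,0],[0,0,0,0,0.0202,0.0103,0],[0,0,0,0,0.0285,0.012,0],[0,0,0,0,0.0354,0.0124,0],[0,0,0,0,0.0375,0.0124,0]]}}

```text
time: 8.65
tool_pos: [0.6093, -0.3396, 0.0418]
ee_rot: [3.131, -0.006, -0.001]
wrist_force: [0.1, -8.4, 8.1]
width: 0.0091
finger_force: 30.0
```

Request:
{"method": "apply_moves", "body": {"commands": [[0,0,0,0,0.003,0,0],[0,0,0,0,0.003,0,0],[0,0,0,0,0,0,25],[0,0,0,0,0,0,34],[0,0,0,0,0,0.04,34]]}}

```text
time: 9.15
tool_pos: [0.6027, -0.3315, 0.0678]
ee_rot: [-3.131, 0.015, 0.0]
wrist_force: [0.3, 0.6, -0.2]
width: 0.029
finger_force: 0.0
```

Request:
{"method": "apply_moves", "body": {"commands": [[0,0,0,0,0.02,0.04,34],[0,0,0,0,0.06,0.05,34],[0,0,0,0,0.1,0.05,34],[0,0,0,0,0.14,0.05,34],[0,0,0,0,0.18,0.05,34]]}}

```text
time: 9.65
tool_pos: [0.6065, -0.1527, 0.1256]
ee_rot: [-3.14, 0.002, 0.0]
wrist_force: [0.2, -0.6, 0.7]
width: 0.0318
finger_force: 0.0
```

Request:
{"method": "apply_moves", "body": {"commands": [[0,0,0,0,0.04,0,34],[0,0,0,0,0.047,0,34],[0,0,0,0,0.047,0,34],[0,0,0,0,0.047,0,34],[0,0,0,0,0.047,0,34]]}}

```text
time: 10.15
tool_pos: [0.6074, -0.1098, 0.1261]
ee_rot: [3.141, 0.001, -0.002]
wrist_force: [-0.1, 0.5, -0.9]
width: 0.0322
finger_force: 0.0
```

Run:
```python
from h import *
np.set_printoptions(precision=4,suppress=True)
s=snapshot("wrist"); save(s,"w5"); print(get_obs()["tool_pos"])
for st,b in yel(s): print(st,[onz(s,p,.023)[:2].round(4).tolist() for p in b],[onz(s,p,.077)[:2].round(4).tolist() for p in b])
s=snapshot("top"); 
for st,b in yel(s,30): print(st,onz(s,b.mean(0),.023),onz(s,b.mean(0),.077))
```

```text
[ 0.6074 -0.1099  0.1261]
[185   5  61  68 861] [[0.7257, -0.0325], [0.7844, -0.0438], [0.7786, -0.1012], [0.7192, -0.0931]] [[0.7182, -0.0458], [0.7668, -0.0551], [0.762, -0.1027], [0.7129, -0.096]]
[194  15  43  48 508] [[0.7735, -0.0481], [0.7734, -0.089], [0.7311, -0.0881], [0.7312, -0.0455]] [[0.7578, -0.0587], [0.7577, -0.0926], [0.7226, -0.0918], [0.7227, -0.0566]]
[ 251  102   10  145 1106] [[0.6922, -0.103], [0.6922, -0.1124], [0.5267, -0.1124], [0.5267, -0.1016]] [[0.6905, -0.1041], [0.6905, -0.1119], [0.5535, -0.1119], [0.5536, -0.1029]]
[ 479  115   33  156 1428] [[0.495, -0.3797], [0.6782, -0.3788], [0.6752, -0.394], [0.4908, -0.3973]] [[0.5273, -0.3331], [0.6789, -0.3324], [0.6764, -0.345], [0.5239, -0.3477]]
[263 123  17  18 130] [ 0.7525 -0.0617  0.023 ] [ 0.7424 -0.0601  0.077 ]
[351 157   5  22  64] [ 0.6122 -0.3498  0.023 ] [ 0.6067 -0.3387  0.077 ]
[283 173   3  21  45] [ 0.5643 -0.1051  0.023 ] [ 0.5604 -0.1021  0.077 ]
[306 209  46   4 121] [ 0.4632 -0.258   0.023 ] [ 0.4626 -0.2499  0.077 ]
```

Request:
{"method": "apply_moves", "body": {"commands": [[0,0,0,0,0.003,-0.04,34],[0,0,0,0,0.003,-0.08,34],[0,0,0,0,0.003,-0.12,34],[0,0,0,0,0.003,-0.135,34],[0,0,0,0,0.003,-0.142,34]]}}

```text
time: 10.75
tool_pos: [0.6062, -0.1058, -0.0176]
ee_rot: [-3.141, 0.004, -0.001]
wrist_force: [1.0, 0.5, 0.1]
width: 0.0317
finger_force: 0.0
```

Request:
{"method": "apply_moves", "body": {"commands": [[0,0,0,0,0,0,20],[0,0,0,0,0,0,0],[0,0,0,0,0,0,0],[0,0,0,0,0,0,0],[0,0,0,0,0,0,0]]}}

```text
time: 11.25
tool_pos: [0.6096, -0.1085, -0.0128]
ee_rot: [3.136, -0.005, -0.0]
wrist_force: [0.5, -5.3, 1.2]
width: 0.0088
finger_force: 30.0
```

Request:
{"method": "apply_moves", "body": {"commands": [[0,0,0,0,-0.001,0.007,0],[0,0,0,0,-0.0025,0.013,0],[0,0,0,0,-0.007,0.0233,0],[0,0,0,0,-0.0134,0.0327,0],[0,0,0,0,-0.0216,0.0406,0]]}}

```text
time: 11.75
tool_pos: [0.6095, -0.1233, 0.0277]
ee_rot: [-3.135, -0.005, 0.001]
wrist_force: [2.8, 8.9, 2.7]
width: 0.0083
finger_force: 30.0
```

Request:
{"method": "apply_moves", "body": {"commands": [[0,0,0,0,-0.0095,0.0062,0],[0,0,0,0,-0.0202,0.0103,0],[0,0,0,0,-0.0285,0.012,0],[0,0,0,0,-0.0354,0.0124,0],[0,0,0,0,-0.0375,0.0124,0]]}}

```text
time: 12.25
tool_pos: [0.6106, -0.1657, 0.0491]
ee_rot: [3.138, -0.01, 0.0]
wrist_force: [-8.5, 1.4, 28.2]
width: 0.0037
finger_force: 29.9
```

Request:
{"method": "apply_moves", "body": {"commands": [[0,0,0,0,0,0,25],[0,0,0,0,0,0,34],[0,0,0,0,0,0.04,34],[0,0,0,0,0,0.08,34],[0,0,0,0,0,0.1,34]]}}

```text
time: 12.75
tool_pos: [0.6086, -0.165, 0.1424]
ee_rot: [3.14, -0.005, -0.0]
wrist_force: [-0.1, -0.4, 0.8]
width: 0.0322
finger_force: 0.0
```

Run:
```python
from h import *
np.set_printoptions(precision=4,suppress=True)
s=snapshot("wrist"); print(get_obs()["tool_pos"])
for st,b in yel(s): print(st,[onz(s,p,.023)[:2].round(4).tolist() for p in b],[onz(s,p,.077)[:2].round(4).tolist() for p in b])
t=snapshot("top"); 
for st,b in yel(t,30): print(st,onz(t,b.mean(0),.023),onz(t,b.mean(0),.077))
u=snapshot("side")
cv2.imwrite('pics/w6.png',cv2.vconcat([s["pixels"][:,:,::-1][40:300],cv2.resize(u["pixels"][110:220,200:330,::-1],(512,330),interpolation=cv2.INTER_CUBIC)]))
```

```text
[ 0.6101 -0.1655  0.1455]
[ 138   13   59   64 1627] [[0.7755, -0.0343], [0.788, -0.0917], [0.7285, -0.1047], [0.7147, -0.0444]] [[0.7603, -0.0556], [0.7707, -0.1036], [0.7209, -0.1144], [0.7094, -0.064]]
[252 103  11 162 901] [[0.6936, -0.1584], [0.6937, -0.1689], [0.4956, -0.1709], [0.4955, -0.1587]] [[0.6918, -0.1593], [0.6918, -0.1681], [0.5262, -0.1698], [0.5261, -0.1596]]
[ 416  102   30  163 1303] [[0.4962, -0.3665], [0.6954, -0.3665], [0.6934, -0.3803], [0.4935, -0.3826]] [[0.5267, -0.3334], [0.6933, -0.3334], [0.6916, -0.3449], [0.5244, -0.3468]]
[261 283  29   7 142] [[0.4664, -0.1693], [0.4679, -0.2061], [0.4604, -0.2066], [0.4589, -0.1696]] [[0.5018, -0.1685], [0.503, -0.1992], [0.4967, -0.1996], [0.4955, -0.1687]]
[263 123  17  18 160] [ 0.7491 -0.0648  0.023 ] [ 0.7391 -0.0631  0.077 ]
[351 157   5  22  65] [ 0.6122 -0.3498  0.023 ] [ 0.6067 -0.3387  0.077 ]
[325 209  27   3  72] [ 0.4641 -0.2913  0.023 ] [ 0.4635 -0.282   0.077 ]
```

View pics/w6.png

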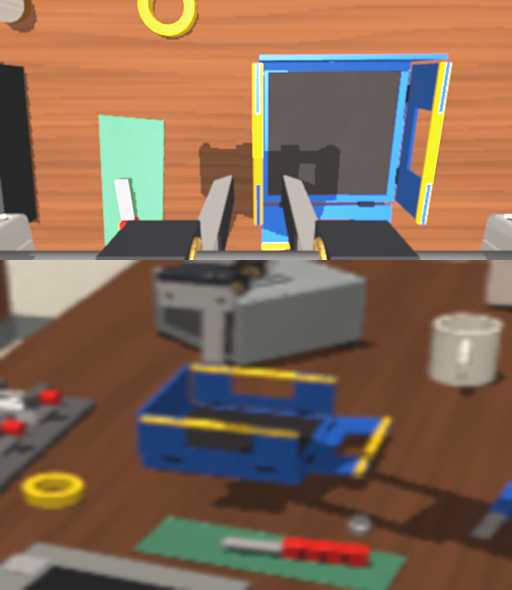

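Request:
{"method": "apply_moves", "body": {"commands": [[0,0,0.145,-0.03,-0.017,0,34],[0,0,0.29,-0.06,-0.034,0,34],[0,0,0.435,-0.09,-0.051,0,34],[0,0,0.58,-0.12,-0.068,0,34],[0,0,0.725,-0.146,-0.085,0,34]]}}

```text
time: 13.4
tool_pos: [0.4586, -0.249, 0.1345]
ee_rot: [-3.136, 0.002, 0.731]
wrist_force: [-0.4, -1.2, -0.6]
width: 0.0319
finger_force: 0.0
```

Request:
{"method": "apply_moves", "body": {"commands": [[0,0,0.145,0,0,0,34],[0,0,0.29,0,0,0,34],[0,0,0.435,0,0,0,34],[0,0,0.58,0,0,0,34],[0,0,0.725,0,0,0,34]]}}

```text
time: 13.9
tool_pos: [0.4599, -0.2485, 0.1345]
ee_rot: [-3.137, -0.003, 1.456]
wrist_force: [-1.1, 0.9, -0.4]
width: 0.0321
finger_force: 0.0
```

Request:
{"method": "apply_moves", "body": {"commands": [[0,0,0.12,0,0,0,34],[0,0,0.12,0,0,-0.02,34],[0,0,0.12,0,0,-0.02,34],[0,0,0.12,0,0,-0.02,34],[0,0,0.12,0,0,-0.02,34]]}}

```text
time: 14.4
tool_pos: [0.4614, -0.2494, 0.1172]
ee_rot: [-3.141, -0.001, 1.57]
wrist_force: [-0.6, -0.2, -0.5]
width: 0.0322
finger_force: 0.0
```

Run:
```python
from h import *
np.set_printoptions(precision=4,suppress=True)
s=snapshot("wrist"); print(get_obs()["tool_pos"],get_obs()["ee_rot"])
for st,b in yel(s): print(st,[onz(s,p,.023)[:2].round(4).tolist() for p in b])
```

```text
[ 0.4616 -0.2496  0.1177] [3.1415 0.0001 1.5698]
[ 337   95  175   13 1495] [[0.5413, -0.1566], [0.7177, -0.157], [0.7204, -0.1687], [0.5421, -0.1683]]
[ 258  109   11  150 1082] [[0.4612, -0.1701], [0.4714, -0.1701], [0.4728, -0.3396], [0.461, -0.3396]]
[406 279  76  12 584] [[0.6395, -0.368], [0.7301, -0.3682], [0.7331, -0.3834], [0.6416, -0.3832]]
```

Request:
{"method": "apply_moves", "body": {"commands": [[0,0,0,0.0035,0,-0.04,34],[0,0,0,0.0035,0,-0.08,34],[0,0,0,0.0035,0,-0.115,34],[0,0,0,0.0035,0,-0.13,34],[0,0,0,0.0035,0,-0.136,34]]}}

```text
time: 14.95
tool_pos: [0.4639, -0.2487, -0.0204]
ee_rot: [-3.139, -0.002, 1.57]
wrist_force: [-0.0, 0.3, -0.2]
width: 0.0319
finger_force: 0.0
```

Request:
{"method": "apply_moves", "body": {"commands": [[0,0,0,0,0,0,20],[0,0,0,0,0,0,0],[0,0,0,0,0,0,0],[0,0,0,0,0,0,0],[0,0,0,0,0,0,0]]}}

```text
time: 15.45
tool_pos: [0.4675, -0.2505, -0.0167]
ee_rot: [3.136, 0.002, 1.57]
wrist_force: [4.5, -0.8, 1.1]
width: 0.009
finger_force: 30.0
```

Request:
{"method": "apply_moves", "body": {"commands": [[0,0,0,0.001,0,0.006,0],[0,0,0,0.0025,0,0.012,0],[0,0,0,0.007,0,0.0223,0],[0,0,0,0.0134,0,0.0317,0],[0,0,0,0.0216,0,0.0396,0]]}}

```text
time: 15.95
tool_pos: [0.4823, -0.2502, 0.0207]
ee_rot: [-3.131, 0.001, 1.569]
wrist_force: [-9.9, -2.2, 3.4]
width: 0.009
finger_force: 30.0
```

Request:
{"method": "apply_moves", "body": {"commands": [[0,0,0,0.0095,0,0.0055,0],[0,0,0,0.0202,0,0.009,0],[0,0,0,0.0285,0,0.0105,0],[0,0,0,0.0354,0,0.0105,0],[0,0,0,0.0375,0,0.0105,0]]}}

```text
time: 16.45
tool_pos: [0.5244, -0.2502, 0.036]
ee_rot: [3.142, 0.002, 1.57]
wrist_force: [-9.6, 0.7, 15.2]
width: 0.0092
finger_force: 30.0
```

Request:
{"method": "apply_moves", "body": {"commands": [[0,0,0,0,0,0,25],[0,0,0,0,0,0,34],[0,0,0,0,0,0.04,34],[0,0,0,0,0,0.08,34],[0,0,0,0,0,0.11,34]]}}

```text
time: 16.95
tool_pos: [0.5244, -0.2493, 0.1437]
ee_rot: [3.141, 0.0, 1.57]
wrist_force: [0.6, -0.2, 0.4]
width: 0.032
finger_force: 0.0
```

Request:
{"method": "apply_moves", "body": {"commands": [[0,0,-0.145,-0.014,0.04,0,34],[0,0,-0.29,-0.028,0.08,0,34],[0,0,-0.435,-0.042,0.12,0,34],[0,0,-0.58,-0.056,0.16,0,34],[0,0,-0.725,-0.066,0.2,0,34]]}}

```text
time: 17.45
tool_pos: [0.4569, -0.0482, 0.1413]
ee_rot: [-3.14, 0.0, 0.84]
wrist_force: [0.2, -0.3, -0.1]
width: 0.032
finger_force: 0.0
```

Request:
{"method": "apply_moves", "body": {"commands": [[0,0,-0.145,0,0.03,0,34],[0,0,-0.29,0,0.053,0,34],[0,0,-0.435,0,0.053,0,34],[0,0,-0.58,0,0.053,0,34],[0,0,-0.725,0,0.053,0,34]]}}

```text
time: 17.95
tool_pos: [0.4577, 0.0038, 0.1412]
ee_rot: [-3.141, 0.001, 0.116]
wrist_force: [-0.4, -0.3, -0.8]
width: 0.0319
finger_force: 0.0
```

Request:
{"method": "apply_moves", "body": {"commands": [[0,0,-0.12,0,0,0,40],[0,0,-0.12,0,0,0,40],[0,0,-0.12,0,0,0,40],[0,0,-0.12,0,0,0,40],[0,0,-0.12,0,0,0,40]]}}

```text
time: 18.45
tool_pos: [0.4582, 0.0031, 0.1415]
ee_rot: [-3.142, 0.0, 0.002]
wrist_force: [-0.1, -0.1, -0.1]
width: 0.038
finger_force: 0.0
```

```bash
cat >> h.py <<'E'
def blob(s,lo,hi,zs,amin=40):
    m=cv2.inRange(cv2.cvtColor(s["pixels"],cv2.COLOR_RGB2HSV),lo,hi)
    k,l,st,c=cv2.connectedComponentsWithStats(m); out=[]
    for i in range(1,k):
        if st[i,4]<amin: continue
        ys,xs=np.where(l==i)
        for z in zs:
            P=np.array([onz(s,(x,y),z) for x,y in zip(xs,ys)])[:,:2]; (cx,cy),wh,_=cv2.minAreaRect(P.astype(np.float32)); u=np.linalg.svd(P-P.mean(0),full_matrices=False)[2][0]
            print(st[i],"z",z,"rect",np.round([cx,cy],4),"mean",P.mean(0).round(4),"wh",np.round(wh,4),"dir",np.degrees(np.arctan(u[1]/u[0])).round(2))
E
python3 - <<'E'
from h import *
np.set_printoptions(precision=4,suppress=True)
s=snapshot("wrist"); save(s,"w7"); print(get_obs()["tool_pos"],get_obs()["ee_rot"])
blob(s,(0,170,80),(8,255,255),(.02,)); blob(s,(40,80,60),(85,255,255),(.003,),500)
t=snapshot("top"); print("top"); blob(t,(0,170,80),(8,255,255),(.02,))
for st,b in yel(t,30): print(st,onz(t,b.mean(0),.077))
for st,b in yel(s,30): print(st,onz(s,b.mean(0),.077))
E
```

```text
[0.4583 0.003  0.1416] [3.1416 0.0002 0.002 ]
[250 144  16  65 806] z 0.02 rect [0.4584 0.0031] mean [0.4549 0.0029] wh [0.0783 0.0172] dir 1.53
[  221    17    84   209 11409] z 0.003 rect [0.5113 0.0023] mean [0.5291 0.0005] wh [0.0789 0.2376] dir -5.66
top
[263 123  17  18 160] [ 0.7391 -0.0631  0.077 ]
[351 157   5  22  65] [ 0.6067 -0.3387  0.077 ]
[300 158   4  22  60] [ 0.6083 -0.1633  0.077 ]
[318 192  22   4  55] [ 0.5197 -0.252   0.077 ]
[ 434    0   31  119 1174] [ 0.5788 -0.1652  0.077 ]
[441 119  71  11 302] [ 0.5224 -0.2016  0.077 ]
```

View pics/w7.png

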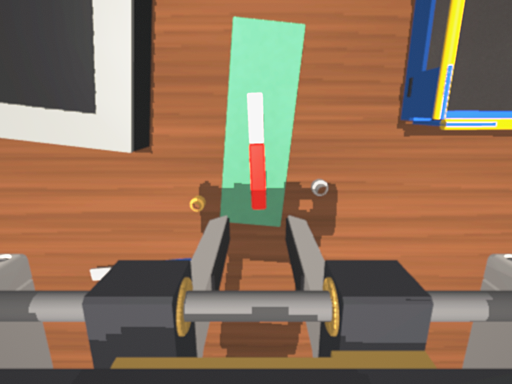

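Request:
{"method": "apply_moves", "body": {"commands": [[0,0,0.026,-0.0005,0,-0.04,40],[0,0,0.026,-0.0005,0,-0.08,40],[0,0,0.026,-0.0005,0,-0.12,40],[0,0,0.026,-0.0005,0,-0.15,40],[0,0,0.026,-0.0005,0,-0.158,40]]}}

```text
time: 19.05
tool_pos: [0.4543, 0.0034, -0.0202]
ee_rot: [-3.141, 0.008, 0.028]
wrist_force: [-0.3, -0.6, -0.2]
width: 0.0376
finger_force: 0.0
```

Request:
{"method": "apply_moves", "body": {"commands": [[0,0,0,0,0,-0.002,40],[0,0,0,0,0,-0.004,40],[0,0,0,0,0,-0.006,40],[0,0,0,0,0,-0.006,40],[0,0,0,0,0,-0.006,40]]}}

```text
time: 19.55
tool_pos: [0.4586, 0.0029, -0.0214]
ee_rot: [3.141, -0.002, 0.027]
wrist_force: [-0.2, 0.7, 1.0]
width: 0.0374
finger_force: 0.0
```

Request:
{"method": "apply_moves", "body": {"commands": [[0,0,0,0,0,0,15],[0,0,0,0,0,0,0],[0,0,0,0,0,0,0],[0,0,0,0,0,0,0],[0,0,0,0,0,0,0]]}}

```text
time: 20.05
tool_pos: [0.4579, 0.003, -0.0223]
ee_rot: [3.141, -0.0, 0.027]
wrist_force: [0.2, 0.6, 1.6]
width: 0.0177
finger_force: 30.0
```

Request:
{"method": "apply_moves", "body": {"commands": [[0,0,0,0,0,0.03,0],[0,0,0,0,0,0.07,0],[0,0,0,0,0,0.11,0],[0,0,-0.05,-0.01,0.03,0.12,0],[0,0,-0.1,-0.02,0.06,0.12,0]]}}

```text
time: 20.55
tool_pos: [0.4397, 0.0633, 0.1006]
ee_rot: [-3.141, -0.006, -0.077]
wrist_force: [-0.5, -0.1, -1.0]
width: 0.0176
finger_force: 30.0
```

Request:
{"method": "apply_moves", "body": {"commands": [[0,0,0,-0.014,0.042,0,0],[0,0,0,-0.028,0.084,0,0],[0,0,0,-0.042,0.126,0,0],[0,0,0,-0.056,0.168,0,0],[0,0,0,-0.068,0.2,0,0]]}}

```text
time: 21.05
tool_pos: [0.3685, 0.2651, 0.0974]
ee_rot: [-3.141, 0.0, -0.071]
wrist_force: [-0.0, -0.8, -1.2]
width: 0.0177
finger_force: 30.0
```

Request:
{"method": "apply_moves", "body": {"commands": [[0,0,0,0,0,0,0],[0,0,0,0,0,0,0],[0,0,0,0,0,0,0],[0,0,0,0,0,0,0],[0,0,0,0,0,0,0]]}}

```text
time: 21.55
tool_pos: [0.3703, 0.2621, 0.0976]
ee_rot: [3.141, -0.0, -0.075]
wrist_force: [-0.1, -0.5, -0.7]
width: 0.0175
finger_force: 30.0
```

Run:
```python
from h import *
np.set_printoptions(precision=4,suppress=True)
s=snapshot("wrist"); save(s,"w8"); o=get_obs(); print(o["tool_pos"],o["ee_rot"],o["width"])
t=snapshot("top"); u=snapshot("side"); save(t,"t8"); save(u,"s8")
print("orange side"); blob(u,(8,180,120),(16,255,255),(.03,),20)
m=cv2.inRange(cv2.cvtColor(u["pixels"],cv2.COLOR_RGB2HSV),(8,180,120),(16,255,255)); k,l,st,c=cv2.connectedComponentsWithStats(m)
for i in range(1,k):
    if st[i,4]>20: print(st[i],c[i])
for n,x in(("wrist",s),("top",t),("side",u)):
    for q,z in(("case_slot",.042),("lid_hinge",.048)):
        for d in place_of(n,q)[:1]: print(n,q,np.round(d["pixel"],1),onz(x,d["pixel"],z),d["score"])
a=cv2.resize(u["pixels"][180:300,190:340,::-1],(600,480),interpolation=cv2.INTER_CUBIC)
cv2.imwrite('pics/c8.png',cv2.hconcat([cv2.resize(s["pixels"][:,:,::-1],(400,480)),cv2.resize(a,(400,480))]))
```

```text
[0.3703 0.2622 0.0976] [ 3.1414 -0.0001 -0.0746] 0.01805165093055911
orange side
[187 195   9   7  51] z 0.03 rect [0.784  0.0617] mean [0.784  0.0624] wh [0.0289 0.0437] dir -62.91
[245 237   9  19  76] z 0.03 rect [0.504  0.2548] mean [0.5038 0.2536] wh [0.0848 0.0166] dir -88.85
[229 333  46  19 482] z 0.03 rect [0.3976 0.5628] mean [0.3954 0.5628] wh [0.1012 0.0326] dir 28.68
[187 195   9   7  51] [190.8824 198.0392]
[245 237   9  19  76] [248.5132 245.3158]
[229 333  46  19 482] [253.0768 341.9813]
wrist case_slot [264.9  34.2] [0.5074 0.2456 0.042 ] 0.93
top case_slot [181.1 203. ] [0.503  0.2568 0.042 ] 0.96
top lid_hinge [182.8 147.9] [0.6957 0.2466 0.048 ] 0.67
side case_slot [248.5 240.8] [0.5056 0.2477 0.042 ] 0.65
side lid_hinge [190.7 224.1] [0.7039 0.2282 0.048 ] 0.8
```

View pics/c8.png

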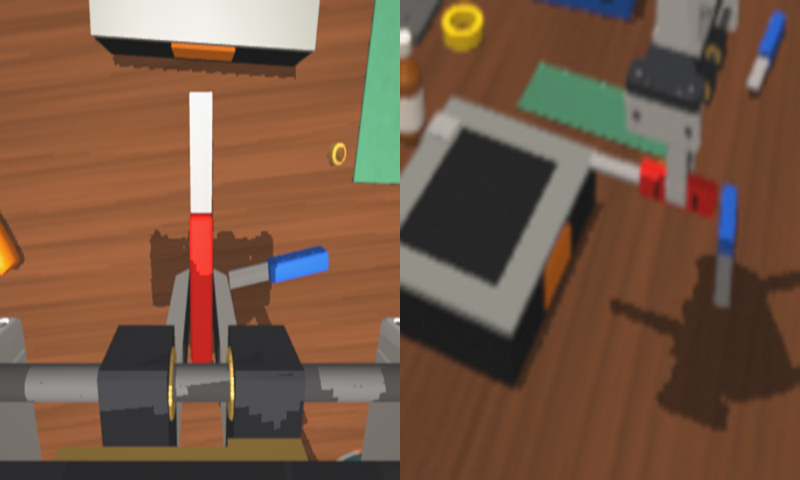

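Run:
```python
from h import *
import pickle
np.set_printoptions(precision=4,suppress=True)
for n in("wrist","top"):
    s=snapshot(n); h=cv2.cvtColor(s["pixels"],cv2.COLOR_RGB2HSV)
    if n=="wrist":
        m=((h[:,:,1]<45)&(h[:,:,2]>150)); cols=list(range(135,395,4)); P=[]
        for c in cols:
            r=np.where(m[:70,c])[0]
            if len(r): P.append(onz(s,(c,r.max()+.5),.048))
        P=np.array(P); k=np.polyfit(P[:,1],P[:,0],1); print("front edge x=%.4f at y=.25, yaw %.4f"%(np.polyval(k,.25),-np.arctan(k[0])), np.abs(np.polyval(k,P[:,1])-P[:,0]).max())
        mo=cv2.inRange(h,(6,150,80),(18,255,255)); mo[80:]=0; ys,xs=np.where(mo); print("orange cols",xs.min(),xs.max(),onz(s,(xs.min(),ys.mean()),.034),onz(s,(xs.max()+1,ys.mean()),.034))
        # blade tip / lines
        b=m.copy(); b[:70]=0; b[190:]=0; b[:,:225]=0; b[:,300:]=0
        for r in (80,100,120,140,160):
            x=np.where(b[r])[0]; 
            if len(x): print("blade row",r,x.min(),x.max(),onz(s,(x.mean(),r),.134))
    else:
        m=((h[:,:,1]<60)&(h[:,:,2]>110)).astype(np.uint8); m[:,:140]=0; m[:,228:]=0; m[:135]=0; m[215:]=0
        c=max(cv2.findContours(m,cv2.RETR_EXTERNAL,cv2.CHAIN_APPROX_NONE)[0],key=cv2.contourArea)
        W=np.array([onz(s,p[0],.054)[:2] for p in c]).astype(np.float32); r=cv2.minAreaRect(W); print("lid",r, cv2.boxPoints(r))
```

```text
front edge x=0.5064 at y=.25, yaw -0.1142 0.00043331600061302655
orange cols 0 479 [0.5153 0.4786 0.034 ] [0.4844 0.0594 0.034 ]
blade row 80 243 270 [0.462  0.2571 0.134 ]
blade row 100 243 270 [0.4511 0.2579 0.134 ]
blade row 120 243 271 [0.4399 0.2584 0.134 ]
blade row 140 244 270 [0.4282 0.2593 0.134 ]
blade row 160 244 270 [0.4161 0.2602 0.134 ]
lid ((0.6058121919631958, 0.23950976133346558), (0.23174206912517548, 0.2104714959859848), 83.5167236328125) [[0.4882 0.1363]
 [0.6973 0.1125]
 [0.7235 0.3428]
 [0.5143 0.3665]]
```

Request:
{"method": "apply_moves", "body": {"commands": [[0,0,-0.04,0.004,0.001,-0.02,0],[0,0,-0.04,0.0075,0.002,-0.045,0],[0,0,-0.04,0.0115,0.003,-0.07,0],[0,0,-0.04,0.0115,0.003,-0.092,0],[0,0,-0.04,0.0115,0.003,-0.092,0]]}}

```text
time: 22.6
tool_pos: [0.3784, 0.2646, 0.0022]
ee_rot: [3.137, 0.006, -0.113]
wrist_force: [-0.6, 0.5, -0.6]
width: 0.0179
finger_force: 30.0
```

Request:
{"method": "apply_moves", "body": {"commands": [[0,0,0,0,0,0,0],[0,0,0,0,0,0,0],[0,0,0,0,0,0,0],[0,0,0,0,0,0,0],[0,0,0,0,0,0,0]]}}

```text
time: 23.1
tool_pos: [0.3817, 0.2663, 0.0063]
ee_rot: [-3.141, -0.001, -0.113]
wrist_force: [0.4, -0.5, -0.9]
width: 0.0179
finger_force: 30.0
```

Run:
```python
from h import *
np.set_printoptions(precision=4,suppress=True)
o=get_obs(); print(o["tool_pos"],o["ee_rot"])
s=snapshot("wrist"); u=snapshot("side")
h=cv2.cvtColor(s["pixels"],cv2.COLOR_RGB2HSV); m=(h[:,:,1]<45)&(h[:,:,2]>150)
P=[];
for c in range(120,225,5):
    r=np.where(m[:80,c])[0]
    if len(r): P.append((c,r.max()))
print(P[:2],P[-2:])
for r in range(30,180,12):
    x=np.where(m[r,225:300])[0]+225
    if len(x): print(r,x.min(),x.max())
d=np.array([.9935,-.1138,0]); g=np.array([*o["tool_pos"][:2],o["tool_pos"][2]+.0363])
print("tip pred wrist",proj(s,g+.095*d),"side",proj(u,g+.095*d),"handle end side",proj(u,g+.04*d))
im=cv2.resize(u["pixels"][200:280,220:320,::-1],None,fx=7,fy=7,interpolation=cv2.INTER_CUBIC)
for X,c in((g+.095*d,(0,0,255)),(g+.04*d,(0,255,0)),([.506,.251,.036],(255,0,255)),([.506,.251,.048],(255,0,255))):
    p=(proj(u,X)-[220,200]+.5)*7; cv2.drawMarker(im,tuple(int(v) for v in p),c,cv2.MARKER_CROSS,12,1)
cv2.imwrite('pics/s9.png',im)
```

```text
[0.3817 0.2663 0.0063] [-3.1409 -0.0011 -0.1127]
[(120, np.int64(10)), (125, np.int64(10))] [(215, np.int64(10)), (220, np.int64(10))]
78 242 271
90 243 271
102 243 271
114 243 270
126 243 270
138 244 270
150 244 270
162 244 270
tip pred wrist [257.9023  75.1181] side [257.2255 244.0748] handle end side [274.6676 248.898 ]
```

View pics/s9.png

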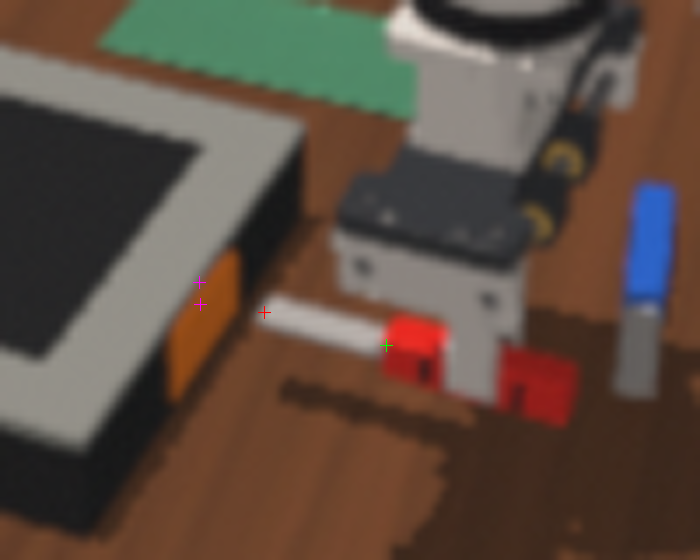

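Request:
{"method": "apply_moves", "body": {"commands": [[0,0,0,0.01,-0.0011,0,0],[0,0,0,0.02,-0.0023,0,0],[0,0,0,0.03,-0.0034,0,0],[0,0,0,0.035,-0.004,0,0],[0,0,0,0.035,-0.004,0,0]]}}

```text
time: 23.7
tool_pos: [0.4173, 0.2618, 0.0055]
ee_rot: [3.141, 0.0, -0.114]
wrist_force: [-0.9, -0.0, -0.7]
width: 0.0177
finger_force: 30.0
```

Request:
{"method": "apply_moves", "body": {"commands": [[0,0,0,0.006,-0.0007,0,0],[0,0,0,0.012,-0.0014,0,0],[0,0,0,0.018,-0.002,0,0],[0,0,0,0.021,-0.0024,0,0],[0,0,0,0.021,-0.0024,0,0]]}}

```text
time: 24.2
tool_pos: [0.4378, 0.2596, 0.0056]
ee_rot: [3.142, -0.0, -0.113]
wrist_force: [-0.7, 0.4, -0.0]
width: 0.0174
finger_force: 30.0
```

Request:
{"method": "apply_moves", "body": {"commands": [[0,0,0,0,0,0.006,0],[0,0,0,0.001,0,0.012,0],[0,0,0,0.003,-0.0003,0.018,0],[0,0,0,0.005,-0.0006,0.025,0],[0,0,0,0.006,-0.0007,0.031,0]]}}

```text
time: 24.7
tool_pos: [0.4435, 0.259, 0.0374]
ee_rot: [-3.141, -0.0, -0.113]
wrist_force: [-0.6, 0.6, -2.1]
width: 0.0176
finger_force: 30.0
```

Request:
{"method": "apply_moves", "body": {"commands": [[0,0,0,0.001,0,0.006,0],[0,0,0,0.003,-0.0003,0.014,0],[0,0,0,0.006,-0.0007,0.024,0],[0,0,0,0.006,-0.0007,0.024,0],[0,0,0,0.006,-0.0007,0.024,0]]}}

```text
time: 25.2
tool_pos: [0.4504, 0.2584, 0.0615]
ee_rot: [-3.141, -0.002, -0.113]
wrist_force: [-0.2, -0.2, -1.5]
width: 0.0177
finger_force: 30.0
```

Run:
```python
from h import *
o=get_obs(); print(o["tool_pos"],o["ee_rot"],o["wrist_force"],o["wrist_torque"])
u=snapshot("side")
cv2.imwrite('pics/s10.png',cv2.resize(u["pixels"][180:290,170:310,::-1],None,fx=4.5,fy=4.5,interpolation=cv2.INTER_CUBIC))
```

```text
[0.45035602 0.25842598 0.06150513] [-3.14076990e+00 -2.31143202e-03 -1.12908406e-01] [-0.1758968  -0.15835202 -1.51645734] [ 0.05370654 -0.02149532 -0.01504774]
```

View pics/s10.png

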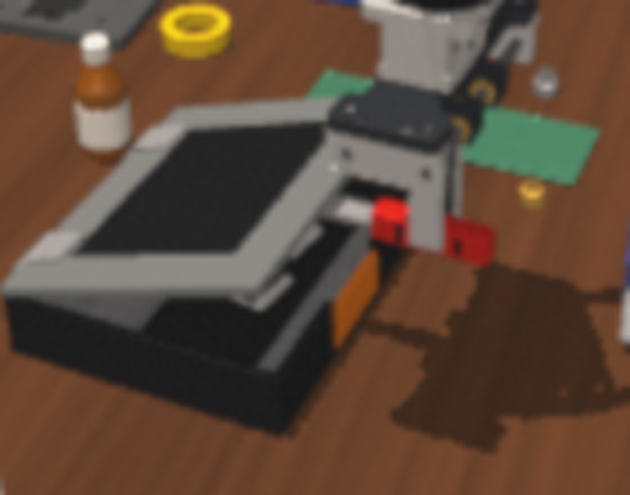

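Request:
{"method": "apply_moves", "body": {"commands": [[0,0,0,0.006,-0.0007,0.016,0],[0,0,0,0.013,-0.0015,0.031,0],[0,0,0,0.022,-0.0025,0.045,0],[0,0,0,0.032,-0.0037,0.059,0],[0,0,0,0.044,-0.005,0.071,0]]}}

```text
time: 25.75
tool_pos: [0.4929, 0.2531, 0.1317]
ee_rot: [3.141, 0.002, -0.112]
wrist_force: [-1.5, 1.0, -1.4]
width: 0.0176
finger_force: 30.0
```

Request:
{"method": "apply_moves", "body": {"commands": [[0,0,0,0.012,-0.0014,0.012,0],[0,0,0,0.024,-0.0027,0.017,0],[0,0,0,0.036,-0.0041,0.02,0],[0,0,0,0.05,-0.0057,0.021,0],[0,0,0,0.064,-0.0073,0.021,0]]}}

```text
time: 26.25
tool_pos: [0.5574, 0.246, 0.1524]
ee_rot: [3.141, 0.001, -0.112]
wrist_force: [-0.6, -0.0, -0.9]
width: 0.0177
finger_force: 30.0
```

Request:
{"method": "apply_moves", "body": {"commands": [[0,0,0,0.012,-0.0014,0.001,0],[0,0,0,0.022,-0.0025,0,0],[0,0,0,0.032,-0.0037,-0.001,0],[0,0,0,0.042,-0.0048,-0.002,0],[0,0,0,0.046,-0.0052,-0.003,0]]}}

```text
time: 26.75
tool_pos: [0.6001, 0.2413, 0.1487]
ee_rot: [3.141, 0.01, -0.112]
wrist_force: [-13.5, 0.7, 2.9]
width: 0.0181
finger_force: 30.0
```

Request:
{"method": "apply_moves", "body": {"commands": [[0,0,0,-0.015,0.0017,0,0],[0,0,0,-0.05,0.0057,0,0],[0,0,0,-0.09,0.01,0,0],[0,0,0.03,-0.11,-0.02,0,0],[0,0,0.07,-0.125,-0.06,0,0]]}}

```text
time: 27.25
tool_pos: [0.4774, 0.1814, 0.1498]
ee_rot: [-3.141, -0.001, -0.037]
wrist_force: [0.8, -0.3, 0.5]
width: 0.0177
finger_force: 30.0
```

Request:
{"method": "apply_moves", "body": {"commands": [[0,0,0.04,-0.005,-0.045,-0.02,0],[0,0,0.07,-0.01,-0.09,-0.04,0],[0,0,0.07,-0.015,-0.135,-0.05,0],[0,0,0.07,-0.017,-0.175,-0.06,0],[0,0,0.07,-0.017,-0.178,-0.06,0]]}}

```text
time: 27.75
tool_pos: [0.4603, -0.0013, 0.0882]
ee_rot: [3.14, 0.002, 0.021]
wrist_force: [0.4, 1.1, -2.0]
width: 0.0177
finger_force: 30.0
```

Request:
{"method": "apply_moves", "body": {"commands": [[0,0,0,0,0,-0.03,0],[0,0,0,0,0,-0.06,0],[0,0,0,0,0,-0.085,0],[0,0,0,0,0,-0.095,0],[0,0,0,0,0,-0.095,0]]}}

```text
time: 28.25
tool_pos: [0.4605, 0.0034, -0.0065]
ee_rot: [-3.141, 0.003, 0.028]
wrist_force: [-0.3, -0.1, -0.6]
width: 0.0176
finger_force: 30.0
```

Run:
```python
from h import *
np.set_printoptions(precision=4,suppress=True)
o=get_obs(); print(o["tool_pos"],o["ee_rot"],o["wrist_force"])
t=snapshot("top"); save(t,"t11"); u=snapshot("side"); save(u,"s11"); w=snapshot("wrist")
blob(w,(40,80,60),(85,255,255),(.003,),500)
for n,s in(("top",t),("side",u),("wrist",w)):
    for q in("det1_mid","lid_hinge","adapter1_mid","adapter2_mid"):
        for d in place_of(n,q)[:4]: print(n,q,np.round(d["pixel"],1),round(d["score"],2),onz(s,d["pixel"],.018)[:2])
h=cv2.cvtColor(t["pixels"],cv2.COLOR_RGB2HSV); m=cv2.inRange(h,(45,80,50),(80,255,255)); m[:,228:]=0
k,l,st,c=cv2.connectedComponentsWithStats(m)
for i in range(1,k): print("green",st[i],c[i],onz(t,c[i],.031)[:2])
```

```text
[ 0.4605  0.0034 -0.0065] [-3.1412  0.0027  0.028 ] [-0.2834 -0.1079 -0.5875]
[  198     0   145   260 21829] z 0.003 rect [0.5153 0.0018] mean [ 0.5409 -0.0004] wh [0.0789 0.1902] dir -11.53
top det1_mid [204.  178.8] 0.7 [0.5876 0.1779]
top lid_hinge [183.2 142.9] 0.77 [0.7184 0.2497]
side det1_mid [228.5 227.7] 0.69 [0.5973 0.175 ]
side lid_hinge [314.2 142.6] 0.65 [ 0.4317 -0.5898]
side lid_hinge [269.5 201.2] 0.64 [ 0.5091 -0.0163]
side lid_hinge [190.2 225.4] 0.55 [0.7226 0.1993]
side adapter1_mid [288.1 222. ] 0.6 [0.4174 0.0891]
wrist adapter1_mid [157.3 267.6] 0.49 [0.4248 0.0761]
wrist adapter2_mid [359.3 253.1] 0.9 [ 0.4405 -0.0712]
green [184 177   6   7  31] [186.5484 180.    ] [0.5839 0.238 ]
green [200 177   7   7  30] [203.0667 179.9667] [0.5824 0.1797]
```

Request:
{"method": "apply_moves", "body": {"commands": [[0,0,0,0,0,-0.007,0],[0,0,0,0,0,-0.012,0],[0,0,0,0,0,-0.0155,0],[0,0,0,0,0,-0.0155,0],[0,0,0,0,0,-0.0155,0]]}}

```text
time: 29.5
tool_pos: [0.4612, 0.0027, -0.0211]
ee_rot: [3.142, 0.0, 0.027]
wrist_force: [-0.0, -0.2, -0.9]
width: 0.0179
finger_force: 30.0
```

Request:
{"method": "apply_moves", "body": {"commands": [[0,0,0,0,0,0,20],[0,0,0,0,0,0,36],[0,0,0,0,0,0.04,40],[0,0,0,0,0,0.08,45],[0,0,0,0,0,0.12,50]]}}

```text
time: 30.0
tool_pos: [0.4609, 0.0028, 0.1004]
ee_rot: [3.142, 0.0, 0.027]
wrist_force: [1.7, -0.1, -0.6]
width: 0.0456
finger_force: 0.0
```

Request:
{"method": "apply_moves", "body": {"commands": [[0,0,0,0,0.04,0.04,50],[0,0,0,0,0.08,0.06,50],[0,0,0,0.005,0.12,0.06,50],[0,0,0,0.015,0.16,0.06,50],[0,0,0,0.025,0.2,0.06,50]]}}

```text
time: 30.5
tool_pos: [0.4867, 0.2045, 0.16]
ee_rot: [-3.141, -0.002, 0.027]
wrist_force: [0.9, -0.3, 0.1]
width: 0.0469
finger_force: 0.0
```

Request:
{"method": "apply_moves", "body": {"commands": [[0,0,0,0,0,0,50],[0,0,0,0,0,0,50],[0,0,0,0,0,0,50],[0,0,0,0,0,0,50],[0,0,0,0,0,0,50]]}}

```text
time: 31.0
tool_pos: [0.4864, 0.2017, 0.1594]
ee_rot: [3.141, -0.0, 0.025]
wrist_force: [0.1, -1.2, 0.4]
width: 0.047
finger_force: 0.0
```

Run:
```python
from h import *
np.set_printoptions(precision=4,suppress=True)
o=get_obs(); print(o["tool_pos"],o["ee_rot"],o["wrist_force"])
w=snapshot("wrist"); save(w,"w12"); t=snapshot("top")
for q in("det1_mid",):
    for d in place_of("wrist",q)[:4]: print(q,np.round(d["pixel"],1),round(d["score"],2),onz(w,d["pixel"],.018)[:2])
print("ring z.031, conn z.018")
blob(w,(45,90,40),(80,255,255),(.031,),20)
blob(w,(12,80,80),(28,255,255),(.015,),20)
print("top red"); blob(t,(0,170,80),(8,255,255),(.02,))
```

```text
[0.4864 0.2017 0.1594] [ 3.1415 -0.0003  0.0255] [ 0.0635 -1.2358  0.4166]
det1_mid [281.5  92.6] 0.86 [0.5838 0.1762]
ring z.031, conn z.018
[ 363   53  107  191 9114] z 0.031 rect [0.5149 0.0185] mean [0.5325 0.0187] wh [0.0725 0.2191] dir -7.32
[219  77  21  22  93] z 0.031 rect [0.5866 0.2366] mean [0.5846 0.2365] wh [0.0223 0.0219] dir -85.64
[271  80  21  22 170] z 0.031 rect [0.5848 0.1776] mean [0.5836 0.1765] wh [0.0219 0.0224] dir -42.2
[383   3  12   4  26] z 0.015 rect [0.6783 0.0631] mean [0.6777 0.0625] wh [0.0029 0.012 ] dir -85.28
[431   3  36   7 124] z 0.015 rect [ 0.6784 -0.0031] mean [ 0.6779 -0.0023] wh [0.0056 0.0384] dir -85.97
[349   7  27   5  64] z 0.015 rect [0.6739 0.0916] mean [0.6738 0.0902] wh [0.0288 0.0036] dir 89.2
[395  20  20   5  54] z 0.015 rect [0.6617 0.0427] mean [0.6622 0.0404] wh [0.004  0.0213] dir 89.92
[345  25  12   3  21] z 0.015 rect [0.6562 0.1025] mean [0.6567 0.103 ] wh [0.002  0.0122] dir -86.04
[430  24  57   5 114] z 0.015 rect [ 0.6594 -0.0175] mean [ 0.6593 -0.0184] wh [0.0628 0.0035] dir 89.61
[15 26 12  4 26] z 0.015 rect [0.
[... 8356 characters left out ...]
7] z 0.015 rect [0.285  0.3294] mean [0.2851 0.3313] wh [0.0259 0.1017] dir -8.4
[338 277  21  60 622] z 0.015 rect [0.2916 0.0651] mean [0.2921 0.0637] wh [0.1021 0.0259] dir 11.31
[230 340  24   7  61] z 0.015 rect [0.2229 0.2201] mean [0.2239 0.2236] wh [0.0349 0.0106] dir 84.96
[260 344  12   5  20] z 0.015 rect [0.2198 0.1826] mean [0.2197 0.1831] wh [0.0056 0.017 ] dir -75.63
[271 346  12   4  23] z 0.015 rect [0.2183 0.1665] mean [0.2189 0.1669] wh [0.0055 0.0166] dir -88.42
[ 130  350  328   19 4669] z 0.015 rect [0.1974 0.1391] mean [0.1943 0.118 ] wh [0.034  0.5055] dir -87.67
top red
[251 203   6  23 109] z 0.02 rect [0.458  0.0042] mean [0.4568 0.0044] wh [0.0781 0.0172] dir 1.65
```

View pics/w12.png

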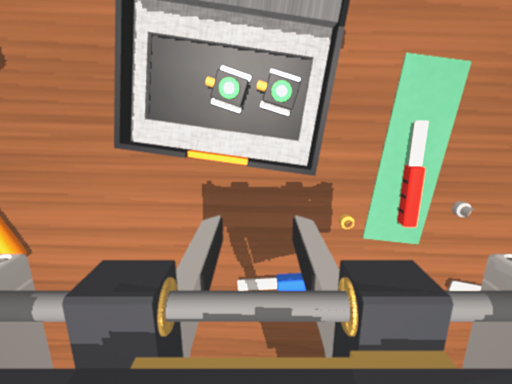

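Request:
{"method": "apply_moves", "body": {"commands": [[0,0,0.145,0.03,-0.006,0,45],[0,0,0.29,0.06,-0.012,0,45],[0,0,0.435,0.09,-0.018,0,45],[0,0,0.58,0.098,-0.024,0,45],[0,0,0.725,0.098,-0.024,0,45]]}}

```text
time: 31.65
tool_pos: [0.5856, 0.1774, 0.1583]
ee_rot: [3.142, 0.001, 0.756]
wrist_force: [-1.1, 0.5, -0.8]
width: 0.0418
finger_force: 0.0
```

Request:
{"method": "apply_moves", "body": {"commands": [[0,0,0.145,0,0,-0.02,45],[0,0,0.29,0,0,-0.04,45],[0,0,0.435,0,0,-0.06,45],[0,0,0.54,0,0,-0.06,45],[0,0,0.54,0,0,-0.06,45]]}}

```text
time: 32.15
tool_pos: [0.5837, 0.1783, 0.098]
ee_rot: [-3.14, 0.001, 1.292]
wrist_force: [-0.1, 0.8, 0.4]
width: 0.0425
finger_force: 0.0
```

```bash
cat >> h.py <<'E'
def dets(s,z0=.005):
    h=cv2.cvtColor(s["pixels"],cv2.COLOR_RGB2HSV); B=[]
    for lo,hi,z,a in(((45,90,40),(80,255,255),z0+.026,(40,1500)),((18,150,80),(26,255,255),z0+.013,(25,600))):
        k,l,st,c=cv2.connectedComponentsWithStats(cv2.inRange(h,lo,hi)); L=[]
        for i in range(1,k):
            if a[0]<st[i,4]<a[1]:
                ys,xs=np.where(l==i); (cx,cy),r=cv2.minEnclosingCircle(np.c_[xs,ys].astype(np.float32)); L.append((onz(s,(cx,cy),z)[:2],st[i].tolist()))
        B.append(L)
    for g,st in B[0]:
        n=[c for c,_ in B[1] if .012<np.linalg.norm(c-g)<.034]
        print("ring",g.round(4),st,"x-dir",[np.degrees(np.arctan2(*(c-g)[::-1])).round(1) for c in n])
E
python3 - <<'E'
from h import *
np.set_printoptions(precision=4,suppress=True)
o=get_obs(); print(o["tool_pos"],o["ee_rot"],o["wrist_force"])
w=snapshot("wrist"); save(w,"w13"); dets(w)
for d in place_of("wrist","det1_mid")[:3]: print(np.round(d["pixel"],1),round(d["score"],2),onz(w,d["pixel"],.018)[:2])
E
```

```text
[0.5837 0.1783 0.098 ] [-3.1399  0.001   1.2916] [-0.1093  0.8024  0.3631]
ring [0.5865 0.2365] [233, 121, 24, 25, 310] x-dir []
ring [0.5846 0.1775] [248, 179, 24, 24, 303] x-dir [np.float64(75.4)]
ring [0.5033 0.0319] [203, 322, 48, 9, 195] x-dir []
[255.6 184.2] 0.72 [0.5816 0.1819]
```

Request:
{"method": "apply_moves", "body": {"commands": [[0,0,0.02,0.001,-0.001,-0.04,45],[0,0,0.02,0.001,-0.001,-0.08,45],[0,0,0.02,0.001,-0.001,-0.1,45],[0,0,0.02,0.001,-0.001,-0.11,45],[0,0,0.02,0.001,-0.001,-0.113,45]]}}

```text
time: 32.75
tool_pos: [0.5852, 0.1777, -0.0143]
ee_rot: [-3.141, 0.0, 1.311]
wrist_force: [0.1, 0.1, 0.2]
width: 0.0425
finger_force: 0.0
```

Request:
{"method": "apply_moves", "body": {"commands": [[0,0,0,0,0,0,45],[0,0,0,0,0,0,20],[0,0,0,0,0,0,0],[0,0,0,0,0,0,0],[0,0,0,0,0,0,0]]}}

```text
time: 33.25
tool_pos: [0.5867, 0.1781, -0.0119]
ee_rot: [3.138, -0.002, 1.312]
wrist_force: [0.8, -1.0, 5.6]
width: 0.0317
finger_force: 30.0
```

Request:
{"method": "apply_moves", "body": {"commands": [[0,0,0,0,0,0.02,0],[0,0,0,0,0,0.05,0],[0,0,0,0,0,0.09,0],[0,0,0,0,0,0.13,0],[0,0,0,0,-0.03,0.135,0]]}}

```text
time: 33.75
tool_pos: [0.5884, 0.1509, 0.1277]
ee_rot: [3.132, -0.006, 1.317]
wrist_force: [1.3, -0.1, -0.9]
width: 0.0313
finger_force: 30.0
```

Request:
{"method": "apply_moves", "body": {"commands": [[0,0,0.05,0.005,-0.045,0,0],[0,0,0.1,0.01,-0.09,0,0],[0,0,0.15,0.015,-0.135,0,0],[0,0,0.2,0.02,-0.18,0,0],[0,0,0.25,0.021,-0.225,0,0]]}}

```text
time: 34.25
tool_pos: [0.606, -0.0789, 0.1203]
ee_rot: [-3.141, -0.0, 1.564]
wrist_force: [0.4, -0.1, -0.4]
width: 0.0317
finger_force: 30.0
```

Request:
{"method": "apply_moves", "body": {"commands": [[0,0,0,0,-0.045,0,0],[0,0,0,0,-0.09,0,0],[0,0,0,0,-0.135,0,0],[0,0,0,0,-0.18,0,0],[0,0,0,0,-0.213,0,0]]}}

```text
time: 34.75
tool_pos: [0.6053, -0.293, 0.12]
ee_rot: [-3.14, -0.0, 1.56]
wrist_force: [-0.8, 0.7, -0.7]
width: 0.0318
finger_force: 30.0
```

Request:
{"method": "apply_moves", "body": {"commands": [[0,0,0,0,0,0,0],[0,0,0,0,0,-0.04,0],[0,0,0,0,0,-0.08,0],[0,0,0,0,0,-0.105,0],[0,0,0,0,0,-0.11,0]]}}

```text
time: 35.25
tool_pos: [0.6029, -0.2873, 0.0053]
ee_rot: [-3.133, -0.006, 1.563]
wrist_force: [-0.3, 0.3, -1.9]
width: 0.032
finger_force: 30.0
```

Run:
```python
from h import *
np.set_printoptions(precision=4,suppress=True)
o=get_obs(); print(o["tool_pos"],o["ee_rot"],o["wrist_force"],o["width"])
w=snapshot("wrist"); dets(w,.03)
t=snapshot("top"); dets(t)
```

```text
[ 0.6029 -0.2873  0.0053] [-3.1327 -0.0055  1.5629] [-0.2627  0.2933 -1.9415] 0.03202657850186631
ring [ 0.6022 -0.2848] [239, 221, 37, 34, 690] x-dir [np.float64(89.5)]
ring [0.5069 0.004 ] [241, 167, 26, 67, 1210] x-dir []
```

Request:
{"method": "apply_moves", "body": {"commands": [[0,0,0,0,0,-0.003,0],[0,0,0,0,0,-0.006,0],[0,0,0,0,0,-0.008,0],[0,0,0,0,0,-0.008,0],[0,0,0,0,0,-0.008,0]]}}

```text
time: 35.85
tool_pos: [0.6065, -0.2904, 0.0036]
ee_rot: [3.141, 0.0, 1.562]
wrist_force: [-0.3, -0.0, -0.1]
width: 0.0318
finger_force: 30.0
```

Request:
{"method": "apply_moves", "body": {"commands": [[0,0,0,0,0,-0.001,0],[0,0,0,0,0,-0.001,0],[0,0,0,0,0,-0.001,20],[0,0,0,0,0,-0.001,40],[0,0,0,0,0,-0.001,45]]}}

```text
time: 36.35
tool_pos: [0.6063, -0.2902, 0.0017]
ee_rot: [3.142, -0.0, 1.562]
wrist_force: [-0.3, 0.4, 0.6]
width: 0.041
finger_force: 0.0
```

Request:
{"method": "apply_moves", "body": {"commands": [[0,0,0,0,0,0,45],[0,0,0,0,0,0.02,45],[0,0,0,0,0,0.06,45],[0,0,0,0,0,0.1,45],[0,0,0,0,0.02,0.13,45]]}}

```text
time: 36.85
tool_pos: [0.6066, -0.2725, 0.1344]
ee_rot: [3.139, 0.002, 1.559]
wrist_force: [-0.1, 0.1, -0.0]
width: 0.0426
finger_force: 0.0
```

Request:
{"method": "apply_moves", "body": {"commands": [[0,0,-0.05,0,0.045,0,45],[0,0,-0.1,0,0.09,0,45],[0,0,-0.15,0,0.135,0,45],[0,0,-0.2,-0.01,0.18,0,45],[0,0,-0.25,-0.015,0.225,0,45]]}}

```text
time: 37.35
tool_pos: [0.5906, -0.0435, 0.1318]
ee_rot: [-3.141, -0.0, 1.31]
wrist_force: [0.0, 0.3, -0.1]
width: 0.0422
finger_force: 0.0
```

Request:
{"method": "apply_moves", "body": {"commands": [[0,0,0,0,0.045,0,45],[0,0,0,0,0.09,0,45],[0,0,0,0,0.135,0,45],[0,0,0,-0.005,0.18,0,45],[0,0,0,-0.006,0.225,0,45]]}}

```text
time: 37.85
tool_pos: [0.5847, 0.1816, 0.1319]
ee_rot: [-3.142, 0.0, 1.312]
wrist_force: [1.3, 0.2, 0.3]
width: 0.0424
finger_force: 0.0
```

Request:
{"method": "apply_moves", "body": {"commands": [[0,0,0,0,0.045,0,45],[0,0,0,0,0.055,0,45],[0,0,0,0,0.055,-0.02,45],[0,0,0,0,0.055,-0.03,45],[0,0,0,0,0.055,-0.03,45]]}}

```text
time: 38.35
tool_pos: [0.5838, 0.2334, 0.0993]
ee_rot: [-3.137, 0.003, 1.311]
wrist_force: [0.1, 0.7, -0.8]
width: 0.0424
finger_force: 0.0
```

Run:
```python
from h import *
np.set_printoptions(precision=4,suppress=True)
o=get_obs(); print(o["tool_pos"],o["ee_rot"],o["wrist_force"],o["width"])
w=snapshot("wrist"); dets(w)
t=snapshot("top"); print("top"); dets(t,.02)
u=snapshot("side")
for d in place_of("side","det1_mid")[:3]: print(np.round(d["pixel"],1),round(d["score"],2),onz(u,d["pixel"],.033)[:2],onz(u,d["pixel"],.018)[:2])
```

```text
[0.5838 0.2334 0.0993] [-3.1373  0.0032  1.3114] [ 0.0882  0.7308 -0.7552] 0.042372497626180006
ring [0.5866 0.2365] [249, 175, 24, 23, 299] x-dir []
top
ring [0.5064 0.0038] [241, 167, 26, 67, 1210] x-dir []
[262.5 160.8] 0.54 [ 0.6139 -0.2964] [ 0.6218 -0.3253]
```

Request:
{"method": "apply_moves", "body": {"commands": [[0,0,-0.01,0.001,0.0025,0,45],[0,0,-0.01,0.001,0.0025,0,45],[0,0,-0.01,0.001,0.0025,0,45],[0,0,-0.01,0.001,0.0025,0,45],[0,0,-0.01,0.001,0.0025,0,45]]}}

```text
time: 39.05
tool_pos: [0.5863, 0.2373, 0.1021]
ee_rot: [3.141, 0.0, 1.302]
wrist_force: [1.6, -0.0, 0.2]
width: 0.0424
finger_force: 0.0
```

Run:
```python
from h import *
np.set_printoptions(precision=4,suppress=True)
o=get_obs(); print(o["tool_pos"],o["ee_rot"])
w=snapshot("wrist"); dets(w); save(w,"w14")
m=cv2.inRange(cv2.cvtColor(w["pixels"],cv2.COLOR_RGB2HSV),(15,110,60),(30,255,255)); k,l,st,c=cv2.connectedComponentsWithStats(m)
for i in range(1,k):
    p=onz(w,c[i],.018)[:2]
    if st[i,4]>15 and np.linalg.norm(p-[.5866,.2365])<.045: print(st[i],p,np.degrees(np.arctan2(p[1]-.2365,p[0]-.5866)))
```

```text
[0.5863 0.2373 0.1021] [3.1415 0.     1.3024]
ring [0.5865 0.2363] [248, 179, 23, 23, 289] x-dir []
[254 160  12  13 103] [0.5929 0.258 ] 73.66250898429166
```

Request:
{"method": "apply_moves", "body": {"commands": [[0,0,-0.015,0,-0.001,-0.04,45],[0,0,-0.015,0,-0.001,-0.08,45],[0,0,-0.015,0,-0.001,-0.1,45],[0,0,-0.015,0,-0.001,-0.112,45],[0,0,-0.015,0,-0.001,-0.117,45]]}}

```text
time: 39.6
tool_pos: [0.5856, 0.2361, -0.0162]
ee_rot: [-3.14, 0.001, 1.287]
wrist_force: [-0.4, -0.4, -0.4]
width: 0.0422
finger_force: 0.0
```

Request:
{"method": "apply_moves", "body": {"commands": [[0,0,0,0,0,0,45],[0,0,0,0,0,0,20],[0,0,0,0,0,0,0],[0,0,0,0,0,0,0],[0,0,0,0,0,0,0]]}}

```text
time: 40.1
tool_pos: [0.5877, 0.2367, -0.0129]
ee_rot: [3.138, -0.002, 1.287]
wrist_force: [-0.6, -0.7, 3.8]
width: 0.0317
finger_force: 30.0
```

Request:
{"method": "apply_moves", "body": {"commands": [[0,0,0,0,0,0.02,0],[0,0,0,0,0,0.05,0],[0,0,0,0,0,0.09,0],[0,0,0,0,0,0.13,0],[0,0,0,0,-0.03,0.135,0]]}}

```text
time: 40.6
tool_pos: [0.5892, 0.2097, 0.1269]
ee_rot: [3.132, -0.008, 1.292]
wrist_force: [0.5, -0.6, -0.7]
width: 0.0314
finger_force: 30.0
```

Request:
{"method": "apply_moves", "body": {"commands": [[0,0,0.05,0.005,-0.045,0,0],[0,0,0.1,0.01,-0.09,0,0],[0,0,0.15,0.015,-0.135,0,0],[0,0,0.2,0.02,-0.18,0,0],[0,0,0.28,0.021,-0.225,0,0]]}}

```text
time: 41.1
tool_pos: [0.607, -0.0205, 0.1195]
ee_rot: [-3.141, -0.0, 1.57]
wrist_force: [0.1, -0.4, -1.2]
width: 0.0315
finger_force: 30.0
```

Request:
{"method": "apply_moves", "body": {"commands": [[0,0,0,0,-0.045,0,0],[0,0,0,0,-0.09,0,0],[0,0,0,0,-0.135,0,0],[0,0,0,0,-0.18,0,0],[0,0,0,0,-0.192,0,0]]}}

```text
time: 41.6
tool_pos: [0.6061, -0.2156, 0.1191]
ee_rot: [-3.14, 0.001, 1.562]
wrist_force: [0.3, 0.1, -1.8]
width: 0.0318
finger_force: 30.0
```

Run:
```python
from h import *
np.set_printoptions(precision=4,suppress=True)
o=get_obs(); print(o["tool_pos"],o["ee_rot"],o["width"])
w=snapshot("wrist"); dets(w,.02); print("held level"); dets(w,.14)
cv2.imwrite('pics/w15.png',w["pixels"][:,:,::-1])
for st,b in yel(w): print(st[:4],onz(w,b.mean(0),.077))
```

```text
[ 0.6061 -0.2156  0.1191] [-3.14    0.0014  1.5621] 0.03177815986069228
ring [ 0.5013 -0.0484] [76, 0, 123, 12, 187] x-dir []
ring [ 0.6043 -0.2704] [239, 221, 37, 34, 692] x-dir []
ring [ 0.6049 -0.2993] [251, 261, 15, 5, 64] x-dir []
held level
ring [ 0.5456 -0.0867] [76, 0, 123, 12, 187] x-dir []
ring [ 0.6049 -0.2147] [239, 221, 37, 34, 692] x-dir [np.float64(88.9)]
ring [ 0.6053 -0.2313] [251, 261, 15, 5, 64] x-dir []
[371   0  68  69] [ 0.7235 -0.0804  0.077 ]
[163 135 196 125] [ 0.5861 -0.1769  0.077 ]
[253 192  10  13] [ 0.6051 -0.2159  0.077 ]
```

Request:
{"method": "apply_moves", "body": {"commands": [[0,0,0,0,0,-0.03,0],[0,0,0,0,0,-0.06,0],[0,0,0,0,0,-0.09,0],[0,0,0,0,0,-0.105,0],[0,0,0,0,0,-0.11,0]]}}

```text
time: 42.15
tool_pos: [0.6058, -0.2088, 0.0075]
ee_rot: [-3.137, -0.002, 1.569]
wrist_force: [-0.2, 0.1, 0.2]
width: 0.0318
finger_force: 30.0
```

Request:
{"method": "apply_moves", "body": {"commands": [[0,0,0,0,0,-0.003,0],[0,0,0,0,0,-0.006,0],[0,0,0,0,0,-0.0075,0],[0,0,0,0,0,-0.0085,0],[0,0,0,0,0,-0.0085,0]]}}

```text
time: 42.65
tool_pos: [0.6076, -0.211, 0.0022]
ee_rot: [3.141, 0.0, 1.567]
wrist_force: [-0.9, -0.5, -1.0]
width: 0.0314
finger_force: 30.0
```

Request:
{"method": "apply_moves", "body": {"commands": [[0,0,0,0,0,0,0],[0,0,0,0,0,0,20],[0,0,0,0,0,0,40],[0,0,0,0,0,0,45],[0,0,0,0,0,0.01,45]]}}

```text
time: 43.15
tool_pos: [0.6061, -0.2102, 0.0102]
ee_rot: [-3.138, -0.001, 1.567]
wrist_force: [-0.4, -0.5, 0.7]
width: 0.0423
finger_force: 0.0
```

Request:
{"method": "apply_moves", "body": {"commands": [[0,0,0,0,0,0.04,45],[0,0,0,0,0,0.08,45],[0,0,0,0,0,0.12,45],[0,0,0,0,0.02,0.16,45],[0,0,0,-0.02,0.06,0.18,45]]}}

```text
time: 43.65
tool_pos: [0.5897, -0.1528, 0.1964]
ee_rot: [3.134, 0.003, 1.564]
wrist_force: [0.4, 0.8, 0.9]
width: 0.0422
finger_force: 0.0
```

Request:
{"method": "apply_moves", "body": {"commands": [[0,0,-0.14,-0.01,0.045,0.01,30],[0,0,-0.28,-0.02,0.09,0.02,10],[0,0,-0.42,-0.02,0.13,0.03,0],[0,0,-0.56,-0.02,0.13,0.03,0],[0,0,-0.7,-0.02,0.13,0.03,0]]}}

```text
time: 44.15
tool_pos: [0.5675, -0.0191, 0.2236]
ee_rot: [3.139, -0.002, 0.864]
wrist_force: [0.0, 0.3, -0.2]
width: 0.006
finger_force: 0.0
```

Run:
```python
from h import *
np.set_printoptions(precision=4,suppress=True)
o=get_obs(); print(o["tool_pos"],o["ee_rot"],o["joint_positions"])
w=snapshot("wrist"); t=snapshot("top"); u=snapshot("side")
for n,s in(("wrist",w),("top",t),("side",u)):
    h=cv2.cvtColor(s["pixels"],cv2.COLOR_RGB2HSV); k,l,st,c=cv2.connectedComponentsWithStats(cv2.inRange(h,(45,90,30),(85,255,255)))
    for i in range(1,k):
        if 5<st[i,4]<900: print(n,st[i],onz(s,c[i],.046))
    for q in("det1_mid","lid_hinge","bar_left","bar_right","bar_front"):
        for d in place_of(n,q)[:3]: print(n,q,np.round(d["pixel"],1),round(d["score"],2),onz(s,d["pixel"],{"d":.033,"l":.048,"b":.077}[q[0]]))
cv2.imwrite('pics/f16.png',cv2.vconcat([cv2.resize(t["pixels"][120:230,150:400,::-1],(600,264),interpolation=cv2.INTER_CUBIC),cv2.resize(u["pixels"][120:270,150:400,::-1],(560,336),interpolation=cv2.INTER_CUBIC).copy() if 0 else cv2.resize(u["pixels"][130:265,160:410,::-1],(600,324),interpolation=cv2.INTER_CUBIC)]))
```

```text
[ 0.5675 -0.0191  0.2236] [ 3.139  -0.0016  0.8644] [-0.1334  0.1206  1.2378 -0.0001  1.7802  0.5729]
wrist [264 110   7   5   7] [0.6262 0.0308 0.046 ]
wrist [254 132   5   5  13] [0.5968 0.0188 0.046 ]
wrist [248 136   6   4  17] [0.5877 0.0199 0.046 ]
wrist [260 136   7   3  13] [0.6012 0.0096 0.046 ]
wrist [353 241  17  16 151] [ 0.6064 -0.2112  0.046 ]
wrist [383 278  16  13 125] [ 0.6061 -0.2903  0.046 ]
wrist det1_mid [385.3 279.2] 0.65 [ 0.6043 -0.2886  0.033 ]
wrist lid_hinge [378.4 106.8] 0.41 [ 0.7403 -0.0585  0.048 ]
wrist bar_left [351.2 236.5] 0.76 [ 0.6071 -0.1677  0.077 ]
wrist bar_right [420.4 316.9] 0.84 [ 0.6095 -0.339   0.077 ]
top [268  80   9   4  25] [ 0.9244 -0.0719  0.046 ]
top [311 167   7   7  29] [ 0.6047 -0.2098  0.046 ]
top [334 167   7   7  31] [ 0.6032 -0.2898  0.046 ]
top [248 170   6   3   7] [0.6073 0.0113 0.046 ]
top [256 188  10  39 238] [ 0.4805 -0.02    0.046 ]
top [242 203  10  22 173] [0.4556 0.0309 0.046 ]
top [235 249   3   4   6] [0.3337 0.0684 0.046 ]
top [262 265   4   4   8] [ 0.2784 -0.0248  0.046 ]
top det1_mid [336.4 171.8] 0.54 [ 0.5
[... 437 characters left out ...]
 4  19] [ 0.6048 -0.2942  0.046 ]
side [236 197  66  24 466] [0.4992 0.0726 0.046 ]
side [156 369   7   4  18] [0.554  0.6893 0.046 ]
side [170 372   6   3  13] [0.5254 0.6864 0.046 ]
side [105 376  25   8 116] [0.6167 0.7297 0.046 ]
side det1_mid [259.7 169.2] 0.61 [ 0.6041 -0.2181  0.033 ]
side det1_mid [264.2 160.2] 0.39 [ 0.6084 -0.3041  0.033 ]
side lid_hinge [191.  225.4] 0.77 [0.7001 0.2342 0.048 ]
side bar_left [251.7 168.1] 0.66 [ 0.6141 -0.1381  0.077 ]
side bar_left [249.9 340. ] 0.54 [0.3932 0.5925 0.077 ]
side bar_right [264.1 148.8] 0.68 [ 0.6153 -0.3255  0.077 ]
side bar_right [259.5 169.9] 0.65 [ 0.5807 -0.1324  0.077 ]
side bar_front [289.  198.9] 0.35 [0.4278 0.0392 0.077 ]
```

Request:
{"method": "apply_moves", "body": {"commands": [[0,0,-0.14,0.0,0.03,0.036,0],[0,0,-0.28,0.01,0.06,0.036,0],[0,0,-0.42,0.02,0.09,0.036,0],[0,0,-0.56,0.04,0.12,0.036,0],[0,0,-0.7,0.06,0.15,0.036,0]]}}

```text
time: 45.55
tool_pos: [0.6278, 0.1305, 0.2581]
ee_rot: [3.141, -0.001, 0.162]
wrist_force: [-1.2, -0.6, -0.4]
width: 0.0006
finger_force: 0.0
```

Request:
{"method": "apply_moves", "body": {"commands": [[0,0,-0.14,0.02,0.02,0,0],[0,0,-0.278,0.04,0.04,0,0],[0,0,-0.278,0.06,0.06,0,0],[0,0,-0.278,0.08,0.08,0,0],[0,0,-0.278,0.091,0.0956,0,0]]}}

```text
time: 46.05
tool_pos: [0.7193, 0.226, 0.2562]
ee_rot: [3.141, 0.001, -0.11]
wrist_force: [0.0, -0.4, -0.4]
width: 0.0003
finger_force: 0.0
```

Request:
{"method": "apply_moves", "body": {"commands": [[0,0,0,0,0,0,0],[0,0,0,0,0,0,0],[0,0,0,0,0,0,0],[0,0,0,0,0,0,0],[0,0,0,0,0,0,0]]}}

```text
time: 46.55
tool_pos: [0.718, 0.224, 0.2587]
ee_rot: [-3.141, -0.001, -0.112]
wrist_force: [0.1, -0.0, -0.3]
width: 0.0005
finger_force: 0.0
```

Run:
```python
from h import *
np.set_printoptions(precision=4,suppress=True)
o=get_obs(); print(o["tool_pos"],o["ee_rot"],o["joint_positions"],o["wrist_force"])
w=snapshot("wrist"); save(w,"w17"); u=snapshot("side")
t=np.array(o["tool_pos"])
hg=np.array([.7047,.2282,.048]); d=np.array([.9935,-.1138,0]); 
a=cv2.resize(u["pixels"][140:290,130:290,::-1],(640,600),interpolation=cv2.INTER_CUBIC)
for X,c in((t+[0,0,.03],(0,0,255)),(hg,(255,0,255)),(hg-.014*d+[0,0,.1995],(0,255,0))):
    p=(proj(u,X)-[130,140]+.5)*4; cv2.drawMarker(a,tuple(int(v) for v in p),c,cv2.MARKER_CROSS,14,1)
cv2.imwrite('pics/s17.png',a)
```

```text
[0.718  0.224  0.2587] [-3.1414 -0.0011 -0.1116] [ 0.2272  0.5997  0.5405 -0.0002  2.0003  1.9095] [ 0.1426 -0.0477 -0.3138]
```

View pics/s17.png

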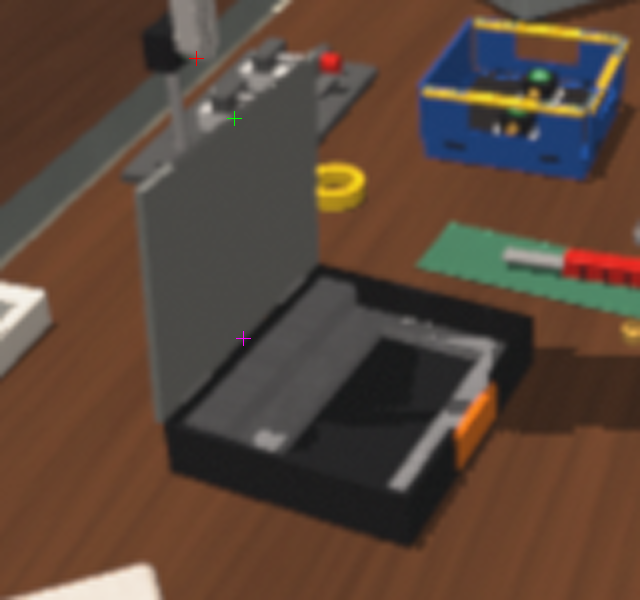

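Request:
{"method": "apply_moves", "body": {"commands": [[0,0,0,0,0,-0.02,0],[0,0,0,0,0,-0.04,0],[0,0,0,0,0,-0.06,0],[0,0,0,0,0,-0.07,0],[0,0,0,0,0,-0.07,0]]}}

```text
time: 47.15
tool_pos: [0.7173, 0.2245, 0.1853]
ee_rot: [3.14, 0.004, -0.111]
wrist_force: [1.3, -0.7, -0.2]
width: 0.0004
finger_force: 0.0
```

Request:
{"method": "apply_moves", "body": {"commands": [[0,0,0,-0.01,0.0011,0,0],[0,0,0,-0.022,0.0025,-0.001,0],[0,0,0,-0.034,0.0039,-0.003,0],[0,0,0,-0.046,0.0052,-0.005,0],[0,0,0,-0.054,0.0061,-0.0075,0]]}}

```text
time: 47.65
tool_pos: [0.6647, 0.2311, 0.1826]
ee_rot: [-3.141, -0.004, -0.111]
wrist_force: [0.1, -0.8, -0.1]
width: 0.0008
finger_force: 0.3
```

Request:
{"method": "apply_moves", "body": {"commands": [[0,0,0,-0.012,0.0014,-0.004,0],[0,0,0,-0.024,0.0027,-0.0085,0],[0,0,0,-0.034,0.0039,-0.0135,0],[0,0,0,-0.044,0.005,-0.0195,0],[0,0,0,-0.053,0.006,-0.0255,0]]}}

```text
time: 48.15
tool_pos: [0.612, 0.2371, 0.1568]
ee_rot: [-3.14, -0.004, -0.111]
wrist_force: [1.0, -0.6, -0.7]
width: 0.0003
finger_force: 0.2
```

Request:
{"method": "apply_moves", "body": {"commands": [[0,0,0,-0.009,0.001,-0.007,0],[0,0,0,-0.017,0.0019,-0.015,0],[0,0,0,-0.025,0.0028,-0.023,0],[0,0,0,-0.032,0.0036,-0.031,0],[0,0,0,-0.039,0.0044,-0.04,0]]}}

```text
time: 48.65
tool_pos: [0.573, 0.2416, 0.116]
ee_rot: [-3.14, -0.003, -0.111]
wrist_force: [-0.0, -0.8, 0.4]
width: 0.0003
finger_force: 0.2
```

Request:
{"method": "apply_moves", "body": {"commands": [[0,0,0,-0.006,0.0007,-0.01,0],[0,0,0,-0.012,0.0014,-0.02,0],[0,0,0,-0.017,0.0019,-0.03,0],[0,0,0,-0.021,0.0024,-0.041,0],[0,0,0,-0.024,0.0027,-0.053,0]]}}

```text
time: 49.15
tool_pos: [0.5479, 0.2441, 0.0608]
ee_rot: [3.142, 0.0, -0.111]
wrist_force: [-0.2, 0.5, 0.5]
width: 0.0002
finger_force: 0.1
```

Request:
{"method": "apply_moves", "body": {"commands": [[0,0,0,-0.003,0.0003,-0.013,0],[0,0,0,-0.005,0.0006,-0.025,0],[0,0,0,-0.006,0.0007,-0.032,0],[0,0,0,-0.006,0.0007,-0.036,0],[0,0,0,-0.006,0.0007,-0.036,0]]}}

```text
time: 49.65
tool_pos: [0.542, 0.2446, 0.0248]
ee_rot: [3.141, 0.001, -0.111]
wrist_force: [-0.1, -0.2, 0.4]
width: 0.0006
finger_force: 0.0
```

Request:
{"method": "apply_moves", "body": {"commands": [[0,0,0,0,0,-0.001,0],[0,0,0,0,0,-0.002,0],[0,0,0,0,0,-0.003,0],[0,0,0,0,0,-0.004,0],[0,0,0,0,0,-0.005,0]]}}

```text
time: 50.15
tool_pos: [0.543, 0.2449, 0.0231]
ee_rot: [-3.141, -0.002, -0.111]
wrist_force: [-4.2, -1.3, 11.7]
width: 0.0008
finger_force: 5.6
```

Request:
{"method": "apply_moves", "body": {"commands": [[0,0,0,0,0,0.01,0],[0,0,0,0,0,0.05,0],[0,0,0,0,0,0.1,0],[0,0,0,-0.04,0,0.14,0],[0,0,0,-0.08,0,0.16,0]]}}

```text
time: 50.65
tool_pos: [0.4645, 0.245, 0.1836]
ee_rot: [-3.139, -0.004, -0.112]
wrist_force: [0.0, 0.9, 0.5]
width: 0.0006
finger_force: 0.0
```

Request:
{"method": "apply_moves", "body": {"commands": [[0,0,0,-0.04,0,0,0],[0,0,0,-0.08,0,0,0],[0,0,0,-0.1,0,0,0],[0,0,0,-0.1,0,0,0],[0,0,0,-0.1,0,0,0]]}}

```text
time: 51.15
tool_pos: [0.3637, 0.2449, 0.1806]
ee_rot: [-3.141, -0.002, -0.11]
wrist_force: [-0.1, -0.2, 0.4]
width: 0.0009
finger_force: 0.0
```

Run:
```python
from h import *
np.set_printoptions(precision=4,suppress=True)
o=get_obs(); print(o["time"],o["tool_pos"])
t=snapshot("top"); u=snapshot("side"); save(t,"tf"); h=cv2.cvtColor(t["pixels"],cv2.COLOR_RGB2HSV)
m=((h[:,:,1]<60)&(h[:,:,2]>110)).astype(np.uint8); m[:,:140]=0; m[:,228:]=0; m[:135]=0; m[215:]=0
c=max(cv2.findContours(m,cv2.RETR_EXTERNAL,cv2.CHAIN_APPROX_NONE)[0],key=cv2.contourArea)
W=np.array([onz(t,p[0],.054)[:2] for p in c]).astype(np.float32); r=cv2.minAreaRect(W); print("lid",r)
blob(t,(0,170,80),(8,255,255),(.02,),60)
k,l,st,c=cv2.connectedComponentsWithStats(cv2.inRange(h,(45,90,30),(85,255,255)))
for i in range(1,k):
    if 15<st[i,4]<60: print("ring",onz(t,c[i],.046))
for st,b in yel(t,30): print("yel",onz(t,b.mean(0),.077))
# side orange vs lid front: orange visible area as at the start
h=cv2.cvtColor(u["pixels"],cv2.COLOR_RGB2HSV); k,l,st,c=cv2.connectedComponentsWithStats(cv2.inRange(h,(8,180,120),(16,255,255)))
for i in range(1,k):
    if st[i,4]>20: print("orange",st[i],c[i])
i0=cv2.imread('pics/side0.png'); d=np.abs(i0.astype(int)-u["pixels"][:,:,::-1]).sum(2)>90; print("changed px in case region", d[205:280,150:262].sum(), "top", (np.abs(cv2.imread('pics/top0.png').astype(int)-t["pixels"][:,:,::-1]).sum(2)>90)[135:212,140:228].sum())
for q in("adapter1_mid","adapter2_mid","tape_mid","cleaner_mid","mug_mid"):
    for n,s in(("side",u),("top",t)):
        print(q,n,[np.round(x["pixel"],1) for x in place_of(n,q)[:1]])
```

```text
51.15 [0.3637 0.2449 0.1806]
lid ((0.6059449911117554, 0.23953786492347717), (0.2317354530096054, 0.2107125073671341), 83.54969024658203)
[251 204   6  22 107] z 0.02 rect [0.4564 0.0041] mean [0.4563 0.0045] wh [0.0748 0.0172] dir 1.61
ring [ 0.9244 -0.0719  0.046 ]
ring [ 0.6047 -0.2098  0.046 ]
ring [ 0.6032 -0.2898  0.046 ]
yel [ 0.7391 -0.0631  0.077 ]
yel [ 0.6067 -0.3387  0.077 ]
yel [ 0.6083 -0.1633  0.077 ]
yel [ 0.5197 -0.252   0.077 ]
orange [187 195   9   7  51] [190.8824 198.0392]
orange [245 237   9  19  76] [248.5132 245.3158]
orange [229 333  46  19 488] [253.0369 341.9959]
changed px in case region 0 top 0
adapter1_mid side [array([290.2, 222.3])]
adapter1_mid top []
adapter2_mid side [array([289.2, 197.9])]
adapter2_mid top []
tape_mid side [array([215.5, 187.2])]
tape_mid top [array([327.6, 193.9])]
cleaner_mid side [array([191.6, 200.6])]
cleaner_mid top [array([223.9, 129.9])]
mug_mid side [array([314.8, 140.2])]
mug_mid top [array([420.4, 222.2])]
```

```bash
python3 -c "
from bench import *
print(close_job())"
```

```text
the job is handed in; nothing more can be done
None
```

The job is handed in, but no verdict came back: my last camera check showed the three walls upright, both detectors (only two were in the case) on the tray floor, the lid shut as at the start, the blade tool on its mat, and no sign that a bystander had moved.

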